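Clamp the delivery notes in the lever arch file

ROBOT

A 7-joint arm with a two-finger parallel gripper is mounted at the origin on the work surface. World frame = base frame: x ahead of the robot, y to its left, z up, the work surface at z = 0. Lengths are in mm, angles in rad, forces in N, time in s.
With the tool pointing down it reaches from about 425 to 875 mm from the base axis. Payload 4.7 kg.
Tool frame: the origin (TCP) lies at the very end of the fingers, on their centre line; the grasp point (between the pads) lies 19 mm behind it (hold_point_z is the x of the grasp point in the tool frame, in mm); x points along the fingers, z is the direction in which the jaws open and shut, and the axes are right-handed (so a half turn about x gives the same grasp; the last joint's range is limited). The gripper opens to 87 mm and grips with 3 to 60 N. Pads are 19 mm wide; open, the fingers measure 117 mm over their backs; the gripper's body (75 mm by 190 mm) begins 51 mm behind the grasp point.
Start: joints at [1.166, 0.321, -0.07, 1.45, 0.023, 1.371, -0.057], TCP at [264.315, -593.855, 222.587] pointing down, gripper open.
Joint ranges: [-2.86, 2.86], [-0.3, 2.09], [-1.38, 1.24], [0.06, 2.45], [-1.56, 4.7], [0.09, 2.05], [-2.69, 2.69]. Speed limits (rad/s): [2.57, 2.57, 3.14, 3.14, 3.14, 3.14, 3.14].

INTERFACE

Orientations are given as a unit quaternion [w, x, y, z].
In Python, from station import get_state, get_image, finish_job, hold_point_z gives the robot as it stands.
- The arm moves only by the tool move_arm, never from a script. Its argument "plan" is text: rows parted by semicolons, each of 7 numbers parted by spaces: the shift along the tool's x, y, z scaled (see below), then the turn, a rotation vector about the tool's x, y, z scaled (see below), then the closure, from 0 (fully open) to 1 (shut). A call has exactly 8 rows; each row shifts and turns the commanded pose from where the row before left it, along the tool's axes as they then stand; what a row does not reach is not made up. The controller multiplies each number of a shift by 200 mm and each number of a turn by 360 degrees. A row lasts 1/12 s, in which the tool goes at most 41.7 mm and 7.16 degrees, less where a joint would pass 70% of its speed; a pose out of reach is approached as far as the arm can. A call with a number of a shift or a turn outside -1 to 1 is refused whole. A call with a gripper value outside its range is refused whole. The fingers move at their own pace and stop on an object; the grip force is fixed at half the most. Time passes only in rows, so rows that do not move let the fingers close, or fill a call up. It gives the time, the measured TCP pose, the force and the opening at its end, in the units of the state.
- get_state(): the state, without advancing time (a new reading comes with each control period).
- get_image(name): name is "scene" or "top"; returns a dict with "image" (384x512x3 uint8, red, green, blue), "intrinsics" (3x3 intrinsics, pixels), "extrinsics" (4x4, takes a point from world to camera coordinates). Camera axes: x right, y down, z forward; pixel columns grow to the right and rows downward; lengths in mm; the calibration is good to about 2 mm. A picture is of the moment at which its call begins. There is no depth.
- finish_job(): hands the job in, once; it reports no verdict.
The state is a dict: "time_s": time; "joint_pos": joint angles; "joint_velocities": joint speeds; "joint_efforts": joint torques, N m; "eef_pos": TCP position; "tool_rot": TCP orientation; "force": force on the tool from outside, world axes, zero at the start; "ft_torque": the same for the moment, N m; "gripper_width": finger opening in mm.
Only numpy, scipy, OpenCV 4.12 (cv2) and the standard library are available. Lean on these libraries where they do the work, as an engineer would, in place of code of your own. Each camera call takes 0.05 s, during which the arm holds its last target. There are 200 camera calls.

TASK

The delivery notes on the file's posts have lost their clamp. Lift the file's lever so that the rings spring open, slip the yellow compressor bar over both posts and press it down, firmly but without crushing, until it grips the papers, then press the lever down until it latches shut. Never force the bar or the lever, move the rings only by the lever, and leave everything else on the table where it is.

Things in the scene. Friction and masses are not known exactly. Their poses are not given: they have to be found in the camera images.
- file: Lever arch file lying open on the table (it does not move). Origin at table level midway between the two posts; x runs along the line of the rings to the top edge of the file, y towards the spine and front cover, z up. Covers and spine form one flat slab 3 mm thick, x -159 to 159, y -215 to 457. Steel mechanism plate, top at z 5, x -82 to 82, y -11 to 67. Lever bracket at x 51 to 69, y 47 to 67, up to z 31. Papers lie over x -150 to 150, y -199 to 12.
- posts_mid (a point): Point midway between the tops of the two posts (60 mm above the table). Axes as file.
- post_far (a point): Top of the far post: fixed upright steel pin, 5 mm diameter, tapering over its last 8 mm to 2 mm at the top, 60 mm above the table, at x +40 mm, y 0 of the file.
- post_near (a point): Top of the near post, the same, at x -40 mm, y 0 of the file.
- lever_pivot (a point): Pivot of the lever, at x 60, y 57, z 22 mm of the file. The lever turns about the file's y axis.
- lever_eye (a point): Centre of the black rolled eye at the lever's free end: a cylinder along the file's y, 14 mm diameter, 18 mm wide (y), free on both sides. It is 138 mm from the pivot and, with the lever shut, 6 mm higher than it (28 mm above the table), at x -78 of the file. The steel strip behind it is 12 mm wide, 3 mm thick.
- lever (a joint): Lever angle: 0 latched shut, 1.65 fully up, the eye swinging up and over towards the file's +x (eye centre then at x 77, z 159 mm of the file). Over-centre: about 4 N up at the eye lifts it past 0.15, then a spring throws it fully open; to shut it, a push across the lever at the eye, rising from 3 to 10 N half way, brings it past 0.15, where it snaps onto its stop (which gives 1 mm per 10 N).
- arches (a joint): Angle of the two curved rings (4 mm steel wire, 80 mm apart at the posts' x, hinged at y 36, z 12 of the file), driven by the lever: 0 shut with their tips on the posts, top 70 mm above the table; 0.55 open, leaning to the spine, tips then 31 mm from the posts' line and 75 mm above the table.
- papers (a joint): How far (m) the top of the pile of A4 delivery notes on the posts is squeezed down. The pile's thickness differs from day to day and is not measured: its top lies somewhere between 10 and 34 mm above the table, level. It is dense and gives only 1 mm for 8 N under the bar, springing back when let go unless the bar holds it; more than 20 N crushes it.
- bar: Yellow plastic compressor bar, 60 g: plate 124 (x) by 26 (y) by 4 mm thick with a grip rib on top, 46 (x) by 12 (y) mm, up to z 22. Origin: centre of its underside. Two 7 mm holes at x -40 and +40, y 0, flared below; above each hole, on the +y side, a small spring catch (12 x 8 mm, up to z 9.5) rubs on the post, so the bar must be pushed down the posts with about 2 to 5 N, more if it cocks and binds; it stays where it is left. Either end may go to either post, underside down.
- soap_blue: Blue soap bottle, 66 mm diameter, 180 mm tall; stands or lies on the table as clutter; leave it alone. Origin: centre of its underside.
- soap_green: Green soap bottle, 66 mm diameter, 180 mm tall; stands or lies on the table as clutter; leave it alone. Origin: centre of its underside.
- soap_teal: Teal soap bottle, 66 mm diameter, 180 mm tall; stands or lies on the table as clutter; leave it alone. Origin: centre of its underside.
- stamp: Blue and black self-inking stamp, 55 x 38 x 58 mm, on the file's front cover; leave it alone. Origin: centre of its underside.
- highlighter: Green highlighter with black cap, 125 (x) x 16 x 13 mm, on the file's front cover; leave it alone. Origin: centre of its underside.
- stapler: Red stapler, 135 (x) x 36 x 47 mm; stands or lies on the table as clutter; leave it alone. Origin: centre of its underside.
Not all that is in view belongs to the job. Leave any purple look-alike of the bar alone.

How it is judged (in metres and radians):
On the way, in this order (a step that is already met when the one before it is completed fails the run):
1. the lever is up and the rings stand open (value of joint lever above 1.3 rad and value of joint arches above 0.4 rad), for 0.2 s.
2. with the rings open, the bar is on both posts and pressed on the papers (with some 3 N) (value of joint lever above 1 rad and horizontal distance between bar and posts_mid below 0.005 m and angle between the x axis of bar and the x axis of file, either way round below 0.06 rad and angle between bar's own z axis and vertical below 0.06 rad and value of joint papers above 0.0004 m), for 0.1 s.
At the end, for the whole second after the job is handed in: The lever is down on its stop (within 0.04 rad) with the rings shut; the bar is at rest level on both posts (centred within 5 mm, in line and level within 0.06 rad), its underside on the papers (no more than 2 mm above their top); everything else is within 25 mm of where it was (value of joint lever below 0.04 rad and value of joint arches below 0.03 rad and horizontal distance between bar and posts_mid below 0.005 m and angle between the x axis of bar and the x axis of file, either way round below 0.06 rad and angle between bar's own z axis and vertical below 0.06 rad and linear speed of bar below 0.02 m/s and z of bar in the frame of papers below 0.002 m); the robot touches nothing.
It fails at once if the lever is rammed onto its stop (with some 40 N at the eye) (value of joint lever below -0.03 rad).
It fails at once if the bar is forced: papers crushed (squeezed by more than 2.5 mm, 20 N) or more than 45 N of contact forces on the posts (value of joint papers above 0.0025 m or contact force between bar and file above 45 N).
It fails at once if the rings are pushed directly (more than 4 N on them) (contact force between anything else and arches above 4 N).
It fails at once if another thing on the table is moved by more than 25 mm (distance of any of soap_blue, soap_green, soap_teal, stamp, highlighter, stapler from where it was at the start of the episode above 0.025 m).
It also fails if it takes over 72 s, if anything falls off the work surface, if the arm or the gripper's body presses on something with over 40 N, if the wrist force passes 120 N, or if a joint passes its speed limit or range.

## Working session

There is one attempt and no reset: what is moved stays moved. The work goes in short steps, Python scripts to look and compute and a tool call to move; the robot and the scene stay as the last step left them, time stands still between calls to the robot, and variables do not carry over. Pictures are saved under pics/ and viewed, about 8 in all and at most 12, crops included, and the job is handed in when it is done.

Besides the shell and the picture viewer there is one more tool, called after "Emit:" by a JSON object that holds its "op" and its "data", one argument or row to a line. move_arm: Moves the arm, as the interface text tells. Shifts and turns lie within -1 to 1; 1 stands for 200 mm of shift or 360 degrees of turn. Its arguments: {"type":"object","properties":{"plan":{"type":"string"}},"required":["plan"]}

```bash
ls; mkdir -p pics; python3 - <<'E'
from station import *
import cv2,json
s=get_state();print(s, hold_point_z)
for n in("scene","top"):
    d=get_image(n);cv2.imwrite(f"pics/{n}0.png",d["image"][:,:,::-1]);print(n,d["intrinsics"],d["extrinsics"])
a=cv2.imread("pics/scene0.png")
E
```

```text
pics
{'time_s': 0.0, 'joint_pos': array([ 1.16610711,  0.32181888, -0.07007746,  1.45165328,  0.02258658,
        1.37078681, -0.05689769]), 'joint_velocities': array([-0.00163143, -0.00031244,  0.00205102, -0.00184671,  0.00097758,
       -0.00188901,  0.00064305]), 'joint_efforts': array([ 2.99601033e-04, -4.91286242e+01, -4.04215157e-01, -3.12530386e+01,
       -6.40545739e-02,  4.34926932e-02,  1.50933452e-04]), 'eef_pos': array([ 264.06044311, -593.3541732 ,  221.4750245 ]), 'tool_rot': array([ 0.5924432 ,  0.38547371,  0.59358978, -0.38480158]), 'force': array([-0.07375364,  0.19409399,  0.3768499 ]), 'ft_torque': array([-0.02276554, -0.05118354,  0.06692756]), 'gripper_width': 87.26929125762965} -18.700000000000003
scene [[431.50732085   0.         256.24041108]
 [  0.         431.50732085 197.28877404]
 [  0.           0.           1.        ]] [[ 7.41511578e-01  6.70925953e-01 -4.35264192e-03 -3.85965367e+02]
 [ 5.11284746e-01 -5.69252086e-01 -6.43847786e-01 -1.62438590e+02]
 [-4.34451940e-01  4.75195148e-01 -7.65141218e-01  1.79215195e+03]
 [ 0.00000000e+00  0.00000000e+00  0.00000000e+00  1.00000000e+00]]
top [[436.40251802   0.         257.31924506]
 [  0.         436.40251802 196.37782061]
 [  0.           0.           1.        ]] [[ 1.06363320e-02 -9.99881693e-01 -1.11116688e-02  3.94555157e+01]
 [-9.99344344e-01 -1.02447011e-02 -3.47264761e-02  4.79445105e+02]
 [ 3.46085320e-02  1.14737457e-02 -9.99335080e-01  1.34722963e+03]
 [ 0.00000000e+00  0.00000000e+00  0.00000000e+00  1.00000000e+00]]
```

View pics/scene0.png

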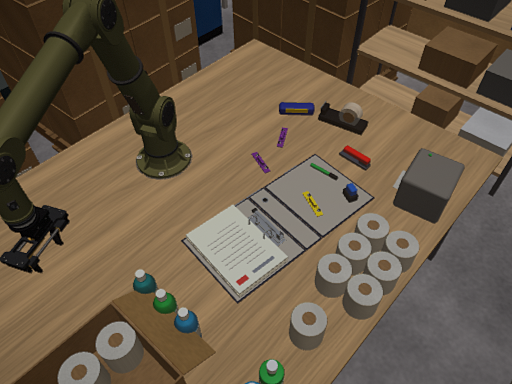

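View pics/top0.png

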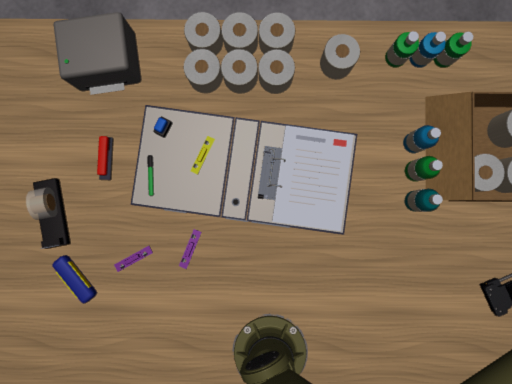

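The top view shows the candidates for the bar: yellow at (203,155) on the front cover, and purple look-alikes at (190,249) and (133,259). The yellow one is the bar. The file corners are near (146,106), (132,205), (344,233) and (357,134).

```bash
cat > h.py <<'E'
import numpy as np,cv2
from station import *
from scipy.spatial.transform import Rotation as R
def ray(d,uv):
    E=d["extrinsics"];r=E[:3,:3];c=-r.T@E[:3,3]
    v=r.T@np.linalg.inv(d["intrinsics"])@np.array([*uv,1.]);return c,v/np.linalg.norm(v)
def onz(d,uv,z):
    c,v=ray(d,uv);return c+v*(z-c[2])/v[2]
def proj(d,p):
    E=d["extrinsics"];q=d["intrinsics"]@(E[:3,:3]@np.asarray(p,float)+E[:3,3]);return q[:2]/q[2]
def rot():  # tool rotation matrix
    q=get_state()["tool_rot"];return R.from_quat([q[1],q[2],q[3],q[0]])
def blob(im,lo,hi,box=None,k=1):
    m=cv2.inRange(cv2.cvtColor(im,cv2.COLOR_RGB2HSV),lo,hi)
    if box: z=np.zeros_like(m);x0,y0,x1,y1=box;z[y0:y1,x0:x1]=m[y0:y1,x0:x1];m=z
    c=cv2.findContours(m,cv2.RETR_EXTERNAL,cv2.CHAIN_APPROX_NONE)[0]
    return sorted(c,key=cv2.contourArea)[::-1][:k],m
E
python3 - <<'E'
from h import *
t=get_image("top");s=get_image("scene");im=t["image"]
# slab: non-wood pixels (low saturation or dark) in file window
hsv=cv2.cvtColor(im,cv2.COLOR_RGB2HSV)
m=((hsv[...,1]<70)).astype(np.uint8)*255
z=np.zeros_like(m);z[98:242,125:365]=m[98:242,125:365]
z=cv2.morphologyEx(z,cv2.MORPH_CLOSE,np.ones((5,5)))
c=max(cv2.findContours(z,cv2.RETR_EXTERNAL,cv2.CHAIN_APPROX_NONE)[0],key=cv2.contourArea)
r=cv2.minAreaRect(c);b=cv2.boxPoints(r);print(r)
P=np.array([onz(t,p,3) for p in b]);print(b,P.round(1))
for i in range(4):print(np.linalg.norm(P[i]-P[i-1]))
for d in(t,s):
    (c,),_=blob(d["image"],(22,120,120),(35,255,255));r=cv2.minAreaRect(c)
    print(r,cv2.contourArea(c),[onz(d,p,0+7).round(1) for p in cv2.boxPoints(r)],onz(d,r[0],10))
A=cv2.resize(im[130:215,240:310],None,fx=6,fy=6,interpolation=2)
B=cv2.resize(s["image"][185:255,230:300],None,fx=7,fy=7,interpolation=2)
C=cv2.resize(im[130:180,180:225],None,fx=5,fy=5,interpolation=2)
D=cv2.resize(s["image"][185:220,297:330],None,fx=6,fy=6,interpolation=2)
print(A.shape,B.shape)
o=np.zeros((600,800,3),np.uint8)
A=cv2.resize(A,(346,420));B=cv2.resize(B,(420,420));o[:420,:346]=A;o[:420,360:780]=B
C=cv2.resize(C,(160,178));D=cv2.resize(D,(168,178));o[421:599,:160]=C;o[421:599,360:528]=D
cv2.imwrite("pics/z1.png",o[:,:,::-1])
E
```

```text
((243.68392944335938, 169.49473571777344), (215.50946044921875, 102.41935729980469), 7.823710918426514)
[[129.96127 205.55957]
 [143.90317 104.09356]
 [357.4066  133.4299 ]
 [343.4647  234.8959 ]] [[ 446.4  442.5    3. ]
 [ 766.5  405.1    3. ]
 [ 679.4 -266.4    3. ]
 [ 362.3 -224.1    3. ]]
671.8527434298001
322.3401175088166
677.0824514697027
319.8228099881337
((202.10447692871094, 154.56581115722656), (7.825656414031982, 39.31915283203125), 25.866357803344727) 225.5 [array([557.6, 255.5,   7. ]), array([669.1, 203.5,   7. ]), array([658.6, 181.3,   7. ]), array([547.1, 233.3,   7. ])] [607.63886493 218.00098349  10.        ]
((312.2411804199219, 203.16468811035156), (28.761186599731445, 6.365808486938477), 57.528804779052734) 129.0 [array([548.6, 230.1,   7. ]), array([553.2, 257.7,   7. ]), array([668.6, 201.6,   7. ]), array([663.4, 175.6,   7. ])] [611.07417565 213.42053293  10.        ]
(510, 420, 3) (490, 490, 3)
```

View pics/z1.png

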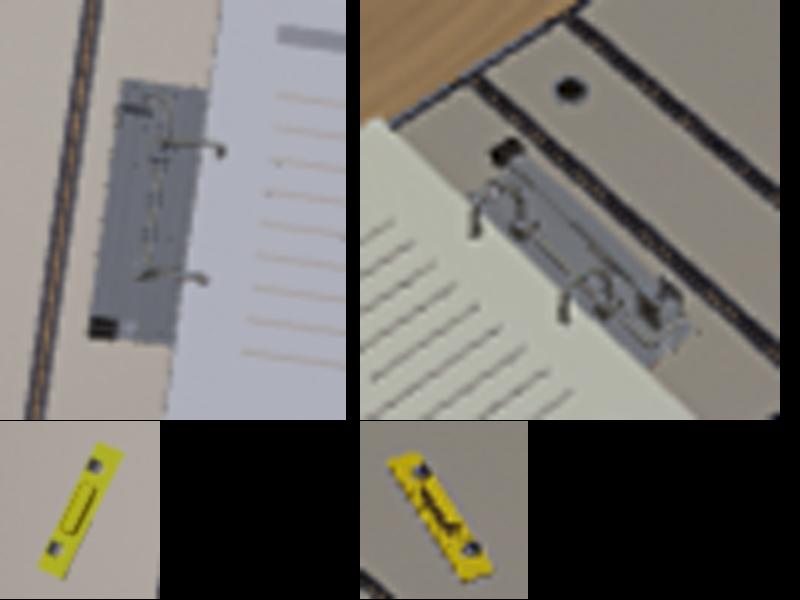

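The crop shows the eye (black) at top pixel (261,196), the lever bracket at (267,152) and ring tips at (285,161) and (282,186). The bar's close crop confirms yellow with two holes and a rib. I'll cross-check the file fit with the eye in two views, then plan the first approach.

```bash
cat >> h.py <<'E'
FO=np.array([548.3,-30.7,0]);FY=np.radians(-7.25)
RF=R.from_euler('z',FY)
def f2w(p): return FO+RF.apply(np.asarray(p,float))
def w2f(p): return RF.inv().apply(np.asarray(p,float)-FO)
def tri(a,ua,b,ub):
    c1,v1=ray(a,ua);c2,v2=ray(b,ub)
    t=np.linalg.lstsq(np.c_[v1,-v2],c2-c1,rcond=None)[0]
    p,q=c1+v1*t[0],c2+v2*t[1];return (p+q)/2,np.linalg.norm(p-q)
def toolR(yaw,tilt): # tool down, tilted so fingers point to +x(yaw) by tilt deg; tool z = +-y(yaw), nearer current
    t=np.radians(tilt);x=np.array([np.sin(t),0,-np.cos(t)])
    best=None
    for s in(1,-1):
        z=np.array([0,s,0.]);M=R.from_euler('z',yaw)*R.from_matrix(np.c_[x,np.cross(z,x),z])
        a=(rot().inv()*M).magnitude()
        if best is None or a<best[0]:best=(a,M)
    return best[1]
def plan(p,M=None,n=8,p0=None,M0=None):
    s=get_state();p0=s["eef_pos"] if p0 is None else p0;M0=rot() if M0 is None else M0
    M=M or M0;rv=(M0.inv()*M).as_rotvec();A=M0
    print("from",np.round(p0,1),"to",np.round(p,1),"turn deg",np.degrees(rv).round(1))
    for i in range(n):
        d=A.inv().apply((np.asarray(p)-p0)/n)/200;print(d.round(4),(np.degrees(rv)/n/360).round(4));A=A*R.from_rotvec(rv/n)
        if np.abs(rv).max()<1e-3:break
E
python3 - <<'E'
from h import *
t=get_image("top");s=get_image("scene")
print([(n,onz(t,u,180).round()) for n,u in [("cap",(432,131)),("cap",(433,160)),("cap",(435,200))]])
ct,mt=blob(t["image"],(0,0,0),(180,255,45),(256,190,270,202));cs,ms=blob(s["image"],(0,0,0),(180,255,60),(250,204,259,214))
ut=cv2.minAreaRect(ct[0])[0];us=cv2.minAreaRect(cs[0])[0];print(ut,us)
e,g=tri(t,ut,s,us);print("eye",e,g,"file",w2f(e),"expect",f2w([-78,57,28]),proj(t,f2w([-78,57,28])),proj(s,f2w([-78,57,28])))
for x in(40,-40):print(proj(t,f2w([x,0,60])),proj(s,f2w([x,0,60])))
E=f2w([-78,57,28]);M=toolR(FY,40);ax=M.apply([1,0,0]);pre=E-80*ax;print(rot().as_matrix().round(3),M.as_matrix().round(3),pre)
s0=get_state()["eef_pos"];w=np.array([300,-450,300.]);plan(w,None,8);plan(pre,M,20,w)
E
```

```text
[('cap', array([ 656., -430.,  180.])), ('cap', array([ 577., -432.,  180.])), ('cap', array([ 468., -437.,  180.]))]
(260.0, 196.0) (254.00001525878906, 210.00001525878906)
eye [478.97652758  35.33832189  24.53235082] 2.039826467845063 file [-77.10319592  56.76179142  24.53235082] expect [478.11695517  35.68780172  28.        ] [260.11042826 196.47700139] [254.16091027 209.21615863]
[284.28925886 159.69950164] [263.7893714  232.39518655]
[280.68442878 186.12087935] [248.74301182 218.2733591 ]
[[-0.     0.914  0.407]
 [ 0.001  0.407 -0.914]
 [-1.    -0.    -0.001]] [[ 0.638  0.76  -0.126]
 [-0.081 -0.097 -0.992]
 [-0.766  0.643  0.   ]] [427.10507593  42.17733242  89.28355545]
from [ 264.3 -593.7  222.2] to [ 300. -450.  300.] turn deg [0. 0. 0.]
[-0.0486  0.0569 -0.073 ] [0. 0. 0.]
from [ 300. -450.  300.] to [427.1  42.2  89.3] turn deg [ 29.9 -10.9  39. ]
[ 0.0527  0.0791 -0.0995] [ 0.0042 -0.0015  0.0054]
[ 0.0544  0.0746 -0.102 ] [ 0.0042 -0.0015  0.0054]
[ 0.0559  0.07   -0.1044] [ 0.0042 -0.0015  0.0054]
[ 0.0572  0.0654 -0.1067] [ 0.0042 -0.0015  0.0054]
[ 0.0583  0.0606 -0.1089] [ 0.0042 -0.0015  0.0054]
[ 0.0592  0.0557 -0.111 ] [ 0.0042 -0.0015  0.0054]
[ 0.06    0.0508 -0.1129] [ 0.0042 -0.0015  0.0054]
[ 0.0605  0.0457 -0.1148] [ 0.0042 -0.0015  0.0054]
[ 0.0609  0.0406 -0.1165] [ 0.0042 -0.0015  0.0054]
[ 0.0611  0.0355 -0.1181] [ 0.0042 -0.0015  0.0054]
[ 0.061   0.0303 -0.1195] [ 0.0042 -0.0015  0.0054]
[ 0.0608  0.0251 -0.1208] [ 0.0042 -0.0015  0.0054]
[ 0.0604  0.0199 -0.122 ] [ 0.0042 -0.0015  0.0054]
[ 0.0599  0.0146 -0.123 ] [ 0.0042 -0.0015  0.0054]
[ 0.0591  0.0094 -0.1239] [ 0.0042 -0.0015  0.0054]
[ 0.0581  0.0041 -0.1246] [ 0.0042 -0.0015  0.0054]
[ 0.057  -0.0011 -0.1252] [ 0.0042 -0.0015  0.0054]
[ 0.0557 -0.0063 -0.1256] [ 0.0042 -0.0015  0.0054]
[ 0.0542 -0.0115 -0.1259] [ 0.0042 -0.0015  0.0054]
[ 0.0525 -0.0166 -0.1261] [ 0.0042 -0.0015  0.0054]
```

Emit:
{"op": "move_arm", "data": {
  "plan": "-0.05 0.057 -0.073 0 0 0 0.4;-0.05 0.057 -0.073 0 0 0 0.4;-0.05 0.057 -0.073 0 0 0 0.4;-0.05 0.057 -0.073 0 0 0 0.4;-0.05 0.057 -0.073 0 0 0 0.4;-0.05 0.057 -0.073 0 0 0 0.4;-0.05 0.057 -0.073 0 0 0 0.4;-0.05 0.057 -0.073 0 0 0 0.4"
}}

```text
time_s: 0.97
eef_pos: [300.3, -449.1, 303.1]
tool_rot: [0.593, 0.385, 0.593, -0.385]
force: [-0.1, 0.3, 0.8]
gripper_width: 53.2
```

Emit:
{"op": "move_arm", "data": {
  "plan": "0.015 0.1 -0.125 0 0 0 0.4;0.015 0.1 -0.125 0 0 0 0.4;0.015 0.1 -0.125 0 0 0 0.4;0.015 0.1 -0.125 0 0 0 0.4;0.015 0.1 -0.125 0 0 0 0.4;0.015 0.1 -0.125 0 0 0 0.4;0.015 0.1 -0.125 0 0 0 0.4;0.015 0.1 -0.125 0 0 0 0.4"
}}

```text
time_s: 1.63
eef_pos: [365.1, -200.7, 278.6]
tool_rot: [0.593, 0.385, 0.593, -0.385]
force: [0.5, -0.2, -0.2]
gripper_width: 52.3
```

Emit:
{"op": "move_arm", "data": {
  "plan": "0.015 0.1 -0.125 0 0 0 0.4;0.015 0.1 -0.125 0 0 0 0.4;0.015 0.1 -0.125 0 0 0 0.4;0.015 0.1 -0.125 0 0 0 0.4;0.015 0.1 -0.125 0 0 0 0.4;0.015 0.1 -0.125 0 0 0 0.4;0.015 0.1 -0.125 0 0 0 0.4;0 0 0 0 0 0 0.4"
}}

```text
time_s: 2.3
eef_pos: [422.3, 21.5, 257.6]
tool_rot: [0.595, 0.383, 0.595, -0.382]
force: [-0.6, -0.9, 0.2]
gripper_width: 52.3
```

```bash
python3 - <<'E'
from h import *
E=f2w([-78,57,28]);M=toolR(FY,40);ax=M.apply([1,0,0]);plan(E-70*ax,M,8);print(get_state()["joint_pos"].round(2),get_state()["gripper_width"])
E
```

```text
from [422.3  21.5 257.6] to [433.5  41.4  81.6] turn deg [ 30.5 -11.2  38.9]
[ 0.11    0.0113 -0.0083] [ 0.0106 -0.0039  0.0135]
[ 0.1103  0.0013 -0.0114] [ 0.0106 -0.0039  0.0135]
[ 0.1097 -0.0088 -0.0138] [ 0.0106 -0.0039  0.0135]
[ 0.1081 -0.0191 -0.0156] [ 0.0106 -0.0039  0.0135]
[ 0.1057 -0.0292 -0.0166] [ 0.0106 -0.0039  0.0135]
[ 0.1024 -0.0392 -0.0168] [ 0.0106 -0.0039  0.0135]
[ 0.0983 -0.0488 -0.0164] [ 0.0106 -0.0039  0.0135]
[ 0.0933 -0.058  -0.0152] [ 0.0106 -0.0039  0.0135]
[ 0.72 -0.21 -0.71  1.89 -0.14  1.41 -1.1 ] 52.34524464425361
```

Emit:
{"op": "move_arm", "data": {
  "plan": "0.05 0.011 -0.008 0.0106 -0.0039 0.0135 0.4;0.05 0.001 -0.011 0.0106 -0.0039 0.0135 0.4;0.05 -0.009 -0.014 0.0106 -0.0039 0.0135 0.4;0.05 -0.01 -0.015 0.0106 -0.0039 0.0135 0.4;0.05 -0.015 -0.017 0.0106 -0.0039 0.0135 0.4;0.05 -0.02 -0.017 0.0106 -0.0039 0.0135 0.4;0.05 -0.025 -0.016 0.0106 -0.0039 0.0135 0.4;0.05 -0.03 -0.015 0.0106 -0.0039 0.0135 0.4"
}}

```text
time_s: 2.97
eef_pos: [452.4, 16.9, 200.3]
tool_rot: [0.615, 0.507, 0.454, -0.398]
force: [-0.6, -1.3, -0.6]
gripper_width: 52.7
```

```bash
python3 - <<'E'
from h import *
E=f2w([-78,57,28]);M=toolR(FY,40);ax=M.apply([1,0,0]);plan(E-70*ax,M,8);print(get_state()["joint_pos"].round(2))
E
```

```text
from [452.4  16.9 200.3] to [433.5  41.4  81.6] turn deg [16.4 -3.8 24. ]
[ 0.0677 -0.0281 -0.0223] [ 0.0057 -0.0013  0.0083]
[ 0.0659 -0.0324 -0.0218] [ 0.0057 -0.0013  0.0083]
[ 0.0639 -0.0366 -0.0211] [ 0.0057 -0.0013  0.0083]
[ 0.0618 -0.0406 -0.0203] [ 0.0057 -0.0013  0.0083]
[ 0.0594 -0.0445 -0.0193] [ 0.0057 -0.0013  0.0083]
[ 0.0568 -0.0482 -0.0181] [ 0.0057 -0.0013  0.0083]
[ 0.054  -0.0517 -0.0167] [ 0.0057 -0.0013  0.0083]
[ 0.0511 -0.055  -0.0153] [ 0.0057 -0.0013  0.0083]
[ 0.   -0.3  -0.13  2.15  0.03  1.02 -1.54]
```

Emit:
{"op": "move_arm", "data": {
  "plan": "0.068 -0.028 -0.022 0.0057 -0.0013 0.0083 0.4;0.066 -0.032 -0.022 0.0057 -0.0013 0.0083 0.4;0.064 -0.037 -0.021 0.0057 -0.0013 0.0083 0.4;0.062 -0.041 -0.02 0.0057 -0.0013 0.0083 0.4;0.059 -0.045 -0.019 0.0057 -0.0013 0.0083 0.4;0.057 -0.048 -0.018 0.0057 -0.0013 0.0083 0.4;0.054 -0.052 -0.017 0.0057 -0.0013 0.0083 0.4;0.051 -0.055 -0.015 0.0057 -0.0013 0.0083 0.4"
}}

```text
time_s: 3.63
eef_pos: [486.0, 49.9, 93.3]
tool_rot: [0.617, 0.628, 0.306, -0.362]
force: [0.0, 1.1, 1.2]
gripper_width: 52.3
```

```bash
python3 - <<'E'
from h import *
E=f2w([-78,57,28]);M=toolR(FY,40);ax=M.apply([1,0,0]);plan(E-70*ax,M,8);print(get_state()["joint_pos"].round(2))
plan(E+8*ax,None,8)
E
```

```text
from [486.   49.9  93.3] to [433.5  41.4  81.6] turn deg [ 3.1 -0.6  6.3]
[-0.0117 -0.031   0.0077] [ 0.0011 -0.0002  0.0022]
[-0.0121 -0.0308  0.0079] [ 0.0011 -0.0002  0.0022]
[-0.0125 -0.0306  0.0081] [ 0.0011 -0.0002  0.0022]
[-0.0129 -0.0304  0.0083] [ 0.0011 -0.0002  0.0022]
[-0.0133 -0.0301  0.0086] [ 0.0011 -0.0002  0.0022]
[-0.0137 -0.0299  0.0088] [ 0.0011 -0.0002  0.0022]
[-0.0141 -0.0296  0.009 ] [ 0.0011 -0.0002  0.0022]
[-0.0145 -0.0294  0.0092] [ 0.0011 -0.0002  0.0022]
[ 0.38 -0.3  -0.64  2.45  0.1   0.39 -2.01]
from [486.   49.9  93.3] to [483.2  35.   21.9] turn deg [0. 0. 0.]
[ 0.0368 -0.0257  0.0084] [0. 0. 0.]
```

```bash
python3 - <<'E'
from h import *
E=f2w([-78,57,28]);M=toolR(FY,20);ax=M.apply([1,0,0]);plan(E-50*ax,M,8)
E
```

```text
from [486.   49.9  93.3] to [461.2  37.8  75. ] turn deg [  3.2  -0.1 -13.7]
[ 0.0014 -0.0188  0.0084] [ 0.0011 -0.     -0.0047]
[ 0.002  -0.0187  0.0086] [ 0.0011 -0.     -0.0047]
[ 0.0026 -0.0186  0.0087] [ 0.0011 -0.     -0.0047]
[ 0.0031 -0.0185  0.0088] [ 0.0011 -0.     -0.0047]
[ 0.0037 -0.0183  0.009 ] [ 0.0011 -0.     -0.0047]
[ 0.0042 -0.0181  0.0091] [ 0.0011 -0.     -0.0047]
[ 0.0047 -0.0179  0.0092] [ 0.0011 -0.     -0.0047]
[ 0.0053 -0.0177  0.0093] [ 0.0011 -0.     -0.0047]
```

Emit:
{"op": "move_arm", "data": {
  "plan": "0.001 -0.019 0.008 0.0011 0 -0.0047 0.4;0.002 -0.019 0.008 0.0011 0 -0.0047 0.4;0.003 -0.019 0.009 0.0011 0 -0.0047 0.4;0.003 -0.018 0.009 0.0011 0 -0.0047 0.4;0.004 -0.018 0.009 0.0011 0 -0.0047 0.4;0.004 -0.018 0.009 0.0011 0 -0.0047 0.4;0.005 -0.018 0.009 0.0011 0 -0.0047 0.4;0.005 -0.018 0.009 0.0011 0 -0.0047 0.4"
}}

```text
time_s: 4.3
eef_pos: [461.8, 36.3, 75.9]
tool_rot: [0.552, 0.605, 0.367, -0.442]
force: [-0.6, 0.1, -0.1]
gripper_width: 52.0
```

```bash
python3 - <<'E'
from h import *
E=f2w([-78,57,28]);M=toolR(FY,20);ax=M.apply([1,0,0]);plan(E-50*ax,M,1);print(get_state()["joint_pos"].round(2))
plan(E+8*ax,M,8)
E
```

```text
from [461.8  36.3  75.9] to [461.2  37.8  75. ] turn deg [-0.2 -0.  -0. ]
[ 0.0029 -0.0056 -0.0074] [-0.0005 -0.0001 -0.0001]
[ 0.36 -0.19 -0.54  2.33  0.02  0.64 -1.9 ]
from [461.8  36.3  75.9] to [480.8  35.3  20.5] turn deg [-0.2 -0.  -0. ]
[ 0.0366 -0.0007 -0.0009] [-0.0001 -0.     -0.    ]
[ 0.0366 -0.0007 -0.0009] [-0.0001 -0.     -0.    ]
[ 0.0366 -0.0007 -0.0009] [-0.0001 -0.     -0.    ]
[ 0.0366 -0.0007 -0.0009] [-0.0001 -0.     -0.    ]
[ 0.0366 -0.0007 -0.0009] [-0.0001 -0.     -0.    ]
[ 0.0366 -0.0007 -0.0009] [-0.0001 -0.     -0.    ]
[ 0.0366 -0.0007 -0.0009] [-0.0001 -0.     -0.    ]
[ 0.0366 -0.0007 -0.0009] [-0.0001 -0.     -0.    ]
```

Emit:
{"op": "move_arm", "data": {
  "plan": "0.042 -0.001 -0.001 0 0 0 0.4;0.042 -0.001 -0.001 0 0 0 0.4;0.042 -0.001 -0.001 0 0 0 0.4;0.042 -0.001 -0.001 0 0 0 0.4;0.042 -0.001 -0.001 0 0 0 0.4;0.042 -0.001 -0.001 0 0 0 0.4;0.042 -0.001 -0.001 0 0 0 0.4;0 0 0 0 0 0 0.4"
}}

```text
time_s: 4.97
eef_pos: [479.4, 35.9, 17.7]
tool_rot: [0.551, 0.604, 0.368, -0.442]
force: [-1.4, 1.2, 0.9]
gripper_width: 52.3
```

```bash
python3 - <<'E'
from h import *
s=get_state();print(s["eef_pos"],s["force"],w2f(s["eef_pos"]))
t=get_image("top");d=get_image("scene")
A=cv2.resize(t["image"][130:230,230:310],None,fx=5,fy=5,interpolation=2);B=cv2.resize(d["image"][170:250,220:300],None,fx=5,fy=5,interpolation=2)
o=np.zeros((500,800,3),np.uint8);o[:,:400]=A;o[:400,400:]=B;cv2.imwrite("pics/z2.png",o[:,:,::-1])
E
```

```text
[479.44623685  35.87763376  17.74728448] [-1.38946383  1.22435646  0.86992196] [-76.70530259  57.3560683   17.74728448]
```

View pics/z2.png

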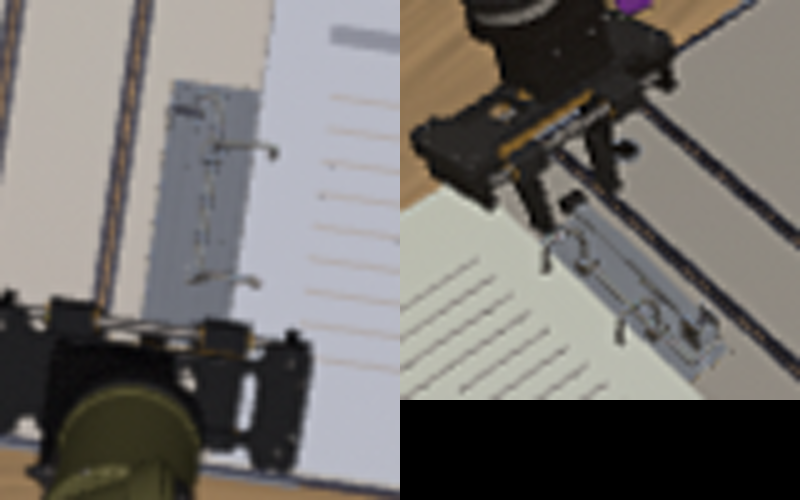

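The fingers straddle the black eye, seen at (573,200) in the crop. Close on it.

Emit:
{"op": "move_arm", "data": {
  "plan": "0 0 0 0 0 0 1;0 0 0 0 0 0 1;0 0 0 0 0 0 1;0 0 0 0 0 0 1;0 0 0 0 0 0 1;0 0 0 0 0 0 1;0 0 0 0 0 0 1;0 0 0 0 0 0 1"
}}

```text
time_s: 5.73
eef_pos: [480.7, 33.1, 20.3]
tool_rot: [0.552, 0.604, 0.366, -0.442]
force: [-0.6, -7.0, 2.6]
gripper_width: 17.5
```

```bash
python3 - <<'E'
from h import *
s=get_state();print(s["eef_pos"],s["force"],s["gripper_width"])
piv=np.array([60,57,22.])
def eye(th):
    a=np.arctan2(6,138)+0 ; L=138; 
    b=np.arcsin(6/138); return piv+L*np.array([-np.cos(b+th),0,np.sin(b+th)])
M=rot();th=np.linspace(0,1.65,25)
for i in range(24):print(round(th[i+1],2),(M.inv().apply(RF.apply(eye(th[i+1])-eye(th[i])))/200).round(3))
E
```

```text
[480.69242835  33.05833627  20.26899938] [-0.56298048 -7.00895562  2.62180729] 17.48343246258693
0.07 [-0.043  0.02   0.   ]
0.14 [-0.042  0.023  0.   ]
0.21 [-0.04   0.025  0.   ]
0.27 [-0.038  0.028 -0.   ]
0.34 [-0.036  0.031 -0.   ]
0.41 [-0.034  0.033 -0.   ]
0.48 [-0.032  0.035 -0.   ]
0.55 [-0.029  0.037 -0.   ]
0.62 [-0.026  0.039 -0.   ]
0.69 [-0.024  0.041 -0.   ]
0.76 [-0.021  0.043 -0.   ]
0.82 [-0.018  0.044 -0.   ]
0.89 [-0.015  0.045 -0.   ]
0.96 [-0.012  0.046 -0.   ]
1.03 [-0.008  0.047 -0.   ]
1.1 [-0.005  0.047 -0.   ]
1.17 [-0.002  0.047 -0.   ]
1.24 [ 0.001  0.047 -0.   ]
1.31 [ 0.005  0.047 -0.   ]
1.37 [ 0.008  0.047 -0.   ]
1.44 [ 0.011  0.046 -0.   ]
1.51 [ 0.014  0.045 -0.   ]
1.58 [ 0.017  0.044 -0.   ]
1.65 [ 0.02   0.043 -0.   ]
```

Emit:
{"op": "move_arm", "data": {
  "plan": "-0.042 0.02 0.006 0 0 0 1;-0.042 0.023 0 0 0 0 1;-0.04 0.025 0 0 0 0 1;-0.038 0.028 0 0 0 0 1;-0.036 0.031 0 0 0 0 1;-0.034 0.033 0 0 0 0 1;-0.032 0.035 0 0 0 0 1;-0.029 0.037 0 0 0 0 1"
}}

```text
time_s: 6.4
eef_pos: [504.5, 29.9, 92.6]
tool_rot: [0.552, 0.605, 0.366, -0.442]
force: [-0.9, -5.6, 4.0]
gripper_width: 17.5
```

Emit:
{"op": "move_arm", "data": {
  "plan": "-0.026 0.039 0 0 0 0 1;-0.024 0.041 0 0 0 0 1;-0.021 0.043 0 0 0 0 1;-0.018 0.044 0 0 0 0 1;-0.015 0.045 0 0 0 0 1;-0.012 0.046 0 0 0 0 1;-0.008 0.047 0 0 0 0 1;-0.005 0.047 0 0 0 0 1"
}}

```text
time_s: 7.07
eef_pos: [563.3, 22.2, 141.4]
tool_rot: [0.553, 0.606, 0.365, -0.44]
force: [7.6, -5.1, -6.0]
gripper_width: 17.6
```

```bash
python3 - <<'E'
from h import *
s=get_state();p=s["eef_pos"]-8*rot().apply([1,0,0]);print(p,w2f(p),s["force"],s["gripper_width"])
E
```

```text
[560.57775935  22.57665753 148.93862817] [  5.45613878  54.40014855 148.93862817] [ 7.57861313 -5.08147282 -6.00619371] 17.605443421811113
```

Emit:
{"op": "move_arm", "data": {
  "plan": "-0.002 0.047 0.003 0 0 0 1;0.001 0.047 0 0 0 0 1;0.005 0.047 0 0 0 0 1;0.008 0.047 0 0 0 0 1;0.011 0.046 0 0 0 0 1;0.014 0.045 0 0 0 0 1;0.017 0.044 0 0 0 0 1;0.02 0.043 0 0 0 0 1"
}}

```text
time_s: 7.73
eef_pos: [631.7, 13.3, 150.2]
tool_rot: [0.551, 0.603, 0.369, -0.444]
force: [-35.4, -1.5, 31.0]
gripper_width: 17.3
```

```bash
python3 - <<'E'
from h import *
s=get_state();p=s["eef_pos"]-8*rot().apply([1,0,0]);print(p,w2f(p),s["force"],s["gripper_width"])
E
```

```text
[629.03202968  13.68693493 157.71395458] [ 74.48498761  54.22035808 157.71395458] [-35.3840804   -1.53409212  30.96856358] 17.31176875414169
```

Emit:
{"op": "move_arm", "data": {
  "plan": "0 0 0 0 0 0 0.4;0 0 0 0 0 0 0.4;0 0 0 0 0 0 0.4;0 0 0 0 0 0 0.4;-0.1 0 0 0 0 0 0.4;-0.15 0 0 0 0 0 0.4;-0.2 0 0 0 0 0 0.4;-0.2 0 0 0 0 0 0.4"
}}

```text
time_s: 8.4
eef_pos: [588.5, 20.4, 273.5]
tool_rot: [0.552, 0.605, 0.368, -0.441]
force: [1.3, -0.4, -0.1]
gripper_width: 51.3
```

```bash
python3 - <<'E'
from h import *
b=[608,215,110];M=toolR(np.radians(-25),0);print(np.degrees((rot().inv()*M).magnitude()));plan(b,M,10);print(get_state()["joint_pos"].round(2))
t=get_image("top");d=get_image("scene")
A=cv2.resize(t["image"][130:210,240:320],None,fx=5,fy=5,interpolation=2);B=cv2.resize(d["image"][170:250,220:300],None,fx=5,fy=5,interpolation=2)
cv2.imwrite("pics/z3.png",np.hstack([A,B])[:,:,::-1])
E
```

```text
26.66591668739099
from [588.5  20.4 273.5] to [608 215 110] turn deg [ 17.5  -3.2 -19.9]
[ 0.0761 -0.0306 -0.0975] [ 0.0049 -0.0009 -0.0055]
[ 0.0766 -0.0309 -0.097 ] [ 0.0049 -0.0009 -0.0055]
[ 0.0772 -0.0312 -0.0965] [ 0.0049 -0.0009 -0.0055]
[ 0.0777 -0.0315 -0.096 ] [ 0.0049 -0.0009 -0.0055]
[ 0.0783 -0.0317 -0.0955] [ 0.0049 -0.0009 -0.0055]
[ 0.0788 -0.0319 -0.0949] [ 0.0049 -0.0009 -0.0055]
[ 0.0794 -0.032  -0.0944] [ 0.0049 -0.0009 -0.0055]
[ 0.08   -0.0322 -0.0939] [ 0.0049 -0.0009 -0.0055]
[ 0.0806 -0.0322 -0.0933] [ 0.0049 -0.0009 -0.0055]
[ 0.0812 -0.0323 -0.0928] [ 0.0049 -0.0009 -0.0055]
[ 0.43 -0.08 -0.53  1.83  0.04  1.04 -1.82]
```

View pics/z3.png

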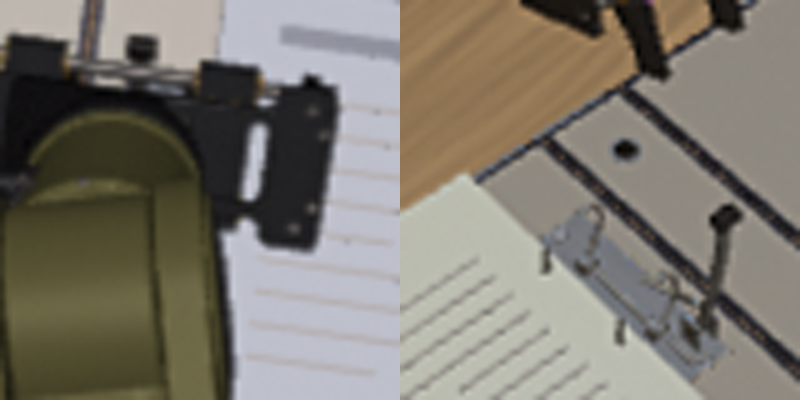

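Emit:
{"op": "move_arm", "data": {
  "plan": "0.09 -0.038 -0.122 0.0061 -0.0011 -0.0069 0.4;0.09 -0.038 -0.121 0.0061 -0.0011 -0.0069 0.4;0.09 -0.039 -0.12 0.0061 -0.0011 -0.0069 0.4;0.09 -0.039 -0.12 0.0061 -0.0011 -0.0069 0.4;0.09 -0.04 -0.119 0.0061 -0.0011 -0.0069 0.4;0.09 -0.04 -0.118 0.0061 -0.0011 -0.0069 0.4;0.09 -0.04 -0.117 0.0061 -0.0011 -0.0069 0.4;0.09 -0.04 -0.116 0.0061 -0.0011 -0.0069 0.4"
}}

```text
time_s: 9.17
eef_pos: [607.8, 216.2, 121.1]
tool_rot: [0.378, 0.597, 0.379, -0.597]
force: [0.6, 0.5, 0.3]
gripper_width: 52.2
```

```bash
python3 - <<'E'
from h import *
s=get_state();print(s["joint_pos"].round(2))
t=get_image("top");d=get_image("scene")
# posts in the top view
A=cv2.resize(t["image"][130:210,240:320],None,fx=6,fy=6,interpolation=2)
B=cv2.resize(d["image"][205:255,235:285],None,fx=6,fy=6,interpolation=2);o=np.zeros((480,800,3),np.uint8);o[:,:480]=A;o[:300,490:790]=B
C=cv2.resize(d["image"][185:220,295:330],None,fx=5,fy=5,interpolation=2);o[302:477,490:665]=C
cv2.imwrite("pics/z4.png",o[:,:,::-1])
b=[608,215,60];M=toolR(np.radians(-25),0);plan(b,M,8)
E
```

```text
[ 0.11  0.45 -0.63  1.57  0.28  1.21 -2.59]
from [605.5 218.8 117.1] to [608 215  60] turn deg [ 0.1 -0.   0.5]
[0.0357 0.0027 0.0015] [ 0.     -0.      0.0002]
[0.0357 0.0026 0.0015] [ 0.     -0.      0.0002]
[0.0357 0.0026 0.0015] [ 0.     -0.      0.0002]
[0.0357 0.0026 0.0015] [ 0.     -0.      0.0002]
[0.0357 0.0025 0.0015] [ 0.     -0.      0.0002]
[0.0357 0.0025 0.0015] [ 0.     -0.      0.0002]
[0.0357 0.0025 0.0015] [ 0.     -0.      0.0002]
[0.0357 0.0024 0.0015] [ 0.     -0.      0.0002]
```

View pics/z4.png

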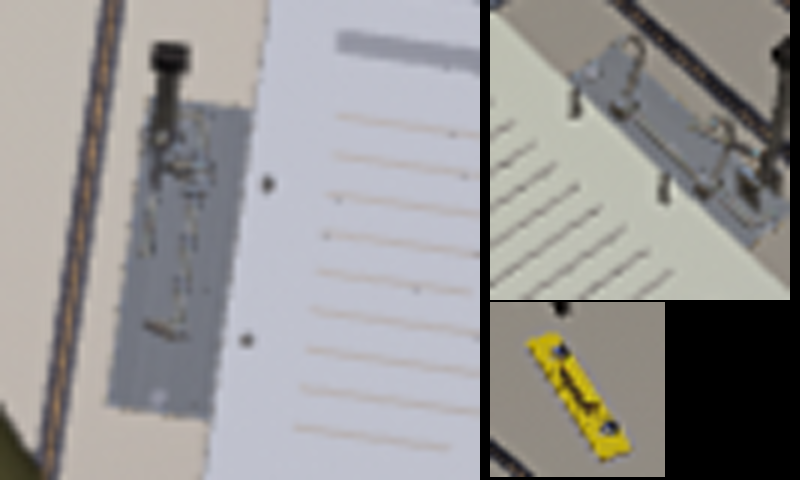

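Emit:
{"op": "move_arm", "data": {
  "plan": "0.036 0.003 0.001 0 0 0 0.4;0.036 0.003 0.001 0 0 0 0.4;0.036 0.003 0.001 0 0 0 0.4;0.036 0.003 0.002 0 0 0 0.4;0.036 0.003 0.002 0 0 0 0.4;0.036 0.003 0.002 0 0 0 0.4;0.036 0.002 0.002 0 0 0 0.4;0 0 0 0 0 0 0.4"
}}

```text
time_s: 9.93
eef_pos: [609.6, 209.5, 70.0]
tool_rot: [-0.379, -0.596, -0.379, 0.597]
force: [-1.0, -1.1, -1.0]
gripper_width: 52.3
```

```bash
python3 - <<'E'
from h import *
s=get_state();print(s["eef_pos"])
t=get_image("top");im=t["image"].astype(int)
g=im.sum(2)
for (u,v) in((284,160),(281,186)):
    w=g[v-4:v+5,u-4:u+5];w=np.clip(np.median(w)-40-w,0,None).astype(float);yy,xx=np.mgrid[v-4:v+5,u-4:u+5]
    c=((xx*w).sum()/w.sum(),(yy*w).sum()/w.sum());print(c,onz(t,c,45).round(1))
print(f2w([40,0,45]),f2w([-40,0,45]))
M=toolR(np.radians(-25),0);plan([608,215,10],M,8)
E
```

```text
[609.59205343 209.52882265  69.96756221]
(np.float64(282.1000901713255), np.float64(159.5834084761046)) [590.1 -29.9  45. ]
(np.float64(279.6117957746479), np.float64(185.45950704225353)) [511.5 -23.   45. ]
[587.98019799 -35.74795877  45.        ] [508.61980201 -25.65204123  45.        ]
from [609.9 209.9  70.7] to [608 215  10] turn deg [-0.2  0.   0. ]
[ 0.038  -0.0024 -0.0024] [-0.0001  0.      0.    ]
[ 0.038  -0.0024 -0.0024] [-0.0001  0.      0.    ]
[ 0.038  -0.0024 -0.0024] [-0.0001  0.      0.    ]
[ 0.038  -0.0024 -0.0024] [-0.0001  0.      0.    ]
[ 0.038  -0.0024 -0.0024] [-0.0001  0.      0.    ]
[ 0.038  -0.0024 -0.0024] [-0.0001  0.      0.    ]
[ 0.038  -0.0024 -0.0024] [-0.0001  0.      0.    ]
[ 0.038  -0.0024 -0.0024] [-0.0001  0.      0.    ]
```

Emit:
{"op": "move_arm", "data": {
  "plan": "0.042 -0.002 -0.002 0 0 0 0.4;0.042 -0.003 -0.003 0 0 0 0.4;0.042 -0.003 -0.003 0 0 0 0.4;0.042 -0.003 -0.003 0 0 0 0.4;0.042 -0.002 -0.002 0 0 0 0.4;0.04 -0.003 -0.003 0 0 0 0.4;0.02 -0.002 -0.002 0 0 0 0.4;0 0 0 0 0 0 0.4"
}}

```text
time_s: 10.65
eef_pos: [607.8, 215.3, 16.2]
tool_rot: [-0.379, -0.596, -0.379, 0.597]
force: [0.6, 0.2, 0.9]
gripper_width: 52.4
```

```bash
python3 - <<'E'
from h import *
s=get_state();print(s["eef_pos"],s["force"])
d=get_image("scene");t=get_image("top");print(get_state()["eef_pos"])
B=cv2.resize(d["image"][165:230,285:350],(450,450),interpolation=2);A=cv2.resize(t["image"][125:185,175:220],(338,450),interpolation=2)
cv2.imwrite("pics/z5.png",np.hstack([A,B])[:,:,::-1])
E
```

```text
[607.84173916 215.25554143  16.20268258] [0.6171306  0.22463863 0.94889101]
[608.86197116 215.48611693  17.67906823]
```

View pics/z5.png

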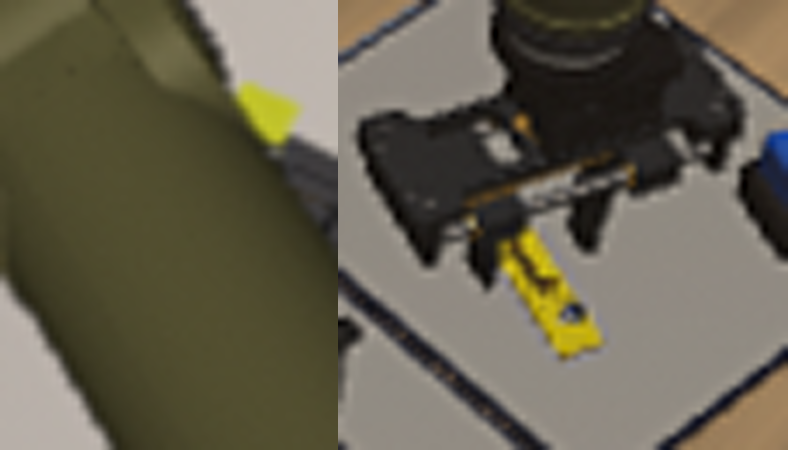

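Both fingertips straddle the rib; the stamp at the right edge is clear. Lower and grip.

Emit:
{"op": "move_arm", "data": {
  "plan": "0.012 0 0 0 0 0 0.4;0.012 0 0 0 0 0 0.4;0.01 0 0 0 0 0 0.4;0 0 0 0 0 0 1;0 0 0 0 0 0 1;0 0 0 0 0 0 1;0 0 0 0 0 0 1;0 0 0 0 0 0 1"
}}

```text
time_s: 11.42
eef_pos: [609.0, 215.4, 11.1]
tool_rot: [0.379, 0.597, 0.379, -0.596]
force: [0.6, 0.3, 0.3]
gripper_width: 26.2
```

Emit:
{"op": "move_arm", "data": {
  "plan": "0 0 0 0 0 0 1;0 0 0 0 0 0 1;-0.02 0 0 0 0 0 1;-0.06 0 0 0 0 0 1;-0.12 0 0 0 0 0 1;-0.15 0 0 0 0 0 1;-0.15 0 0 0 0 0 1;-0.05 0 0 0 0 0 1"
}}

```text
time_s: 12.08
eef_pos: [611.2, 216.8, 127.1]
tool_rot: [0.38, 0.6, 0.378, -0.594]
force: [0.3, 0.4, 0.4]
gripper_width: 11.4
```

```bash
python3 - <<'E'
from h import *
import json
s=get_state();print(s["eef_pos"],s["force"],s["gripper_width"])
p=f2w([0,0,105]);p[1]-=1.5;plan(p,toolR(FY,0),12)
E
```

```text
[611.23856566 216.81592843 127.13120829] [0.34603052 0.36232872 0.40840457] 11.35805547151152
from [611.2 216.8 127.1] to [548.3 -32.2 105. ] turn deg [-17.9  -0.3  -0.4]
[0.0087 0.0202 0.1051] [-0.0041 -0.0001 -0.0001]
[0.0087 0.0175 0.1056] [-0.0041 -0.0001 -0.0001]
[0.0088 0.0148 0.106 ] [-0.0041 -0.0001 -0.0001]
[0.0088 0.012  0.1064] [-0.0041 -0.0001 -0.0001]
[0.0088 0.0093 0.1067] [-0.0041 -0.0001 -0.0001]
[0.0089 0.0065 0.1069] [-0.0041 -0.0001 -0.0001]
[0.0089 0.0037 0.107 ] [-0.0041 -0.0001 -0.0001]
[0.009  0.0009 0.107 ] [-0.0041 -0.0001 -0.0001]
[ 0.009  -0.0018  0.107 ] [-0.0041 -0.0001 -0.0001]
[ 0.0091 -0.0046  0.1069] [-0.0041 -0.0001 -0.0001]
[ 0.0091 -0.0074  0.1068] [-0.0041 -0.0001 -0.0001]
[ 0.0092 -0.0102  0.1065] [-0.0041 -0.0001 -0.0001]
```

```bash
python3 - <<'E'
from h import *
p=f2w([-25,0,110]);p[1]-=1.5;plan(p,toolR(FY,0),12)
E
```

```text
from [611.2 216.8 127.1] to [523.5 -29.  110. ] turn deg [-17.9  -0.3  -0.4]
[0.0065 0.0104 0.1083] [-0.0041 -0.0001 -0.0001]
[0.0066 0.0075 0.1085] [-0.0041 -0.0001 -0.0001]
[0.0066 0.0047 0.1087] [-0.0041 -0.0001 -0.0001]
[0.0066 0.0019 0.1088] [-0.0041 -0.0001 -0.0001]
[ 0.0067 -0.0009  0.1088] [-0.0041 -0.0001 -0.0001]
[ 0.0067 -0.0038  0.1087] [-0.0041 -0.0001 -0.0001]
[ 0.0068 -0.0066  0.1086] [-0.0041 -0.0001 -0.0001]
[ 0.0068 -0.0094  0.1084] [-0.0041 -0.0001 -0.0001]
[ 0.0069 -0.0122  0.1081] [-0.0041 -0.0001 -0.0001]
[ 0.007  -0.015   0.1077] [-0.0041 -0.0001 -0.0001]
[ 0.007  -0.0178  0.1073] [-0.0041 -0.0001 -0.0001]
[ 0.0071 -0.0206  0.1068] [-0.0041 -0.0001 -0.0001]
```

Emit:
{"op": "move_arm", "data": {
  "plan": "0.003 0.01 0.108 -0.0041 -0.0001 -0.0001 1;0.003 0.008 0.108 -0.0041 -0.0001 -0.0001 1;0.003 0.005 0.109 -0.0041 -0.0001 -0.0001 1;0.003 0.002 0.109 -0.0041 -0.0001 -0.0001 1;0.003 -0.001 0.109 -0.0041 -0.0001 -0.0001 1;0.003 -0.004 0.109 -0.0041 -0.0001 -0.0001 1;0.003 -0.007 0.109 -0.0041 -0.0001 -0.0001 1;0.003 -0.009 0.108 -0.0041 -0.0001 -0.0001 1"
}}

```text
time_s: 12.75
eef_pos: [549.4, 50.4, 116.6]
tool_rot: [-0.439, -0.552, -0.439, 0.556]
force: [0.3, 0.6, -0.5]
gripper_width: 11.6
```

Emit:
{"op": "move_arm", "data": {
  "plan": "0.003 -0.012 0.108 -0.0041 -0.0001 -0.0001 1;0.003 -0.015 0.108 -0.0041 -0.0001 -0.0001 1;0.003 -0.018 0.107 -0.0041 -0.0001 -0.0001 1;0.003 -0.021 0.106 -0.0041 -0.0001 -0.0001 1;0 0 0 0 0 0 1;0 0 0 0 0 0 1;0 0 0 0 0 0 1;0 0 0 0 0 0 1"
}}

```text
time_s: 13.42
eef_pos: [520.9, -28.9, 114.7]
tool_rot: [-0.466, -0.528, -0.468, 0.534]
force: [0.1, 0.8, -0.3]
gripper_width: 11.8
```

```bash
python3 - <<'E'
from h import *
s=get_state();print(s["eef_pos"],s["force"],w2f(s["eef_pos"]));p=f2w([0,0,110]);p[1]-=1.5;plan(p,toolR(FY,0),8)
E
```

```text
[520.85270215 -28.92642688 114.74579096] [ 0.06139078  0.83874652 -0.32667508] [-27.45167842  -1.70442738 114.74579096]
from [520.9 -28.9 114.7] to [548.3 -32.2 110. ] turn deg [-0.1  0.3  0.4]
[ 0.0028  0.0173 -0.0002] [-0.      0.0001  0.0001]
[ 0.0029  0.0173 -0.0002] [-0.      0.0001  0.0001]
[ 0.0029  0.0173 -0.0002] [-0.      0.0001  0.0001]
[ 0.0029  0.0173 -0.0002] [-0.      0.0001  0.0001]
[ 0.0029  0.0173 -0.0002] [-0.      0.0001  0.0001]
[ 0.0029  0.0173 -0.0001] [-0.      0.0001  0.0001]
[ 0.0029  0.0173 -0.0001] [-0.      0.0001  0.0001]
[ 0.003   0.0173 -0.0001] [-0.      0.0001  0.0001]
```

Emit:
{"op": "move_arm", "data": {
  "plan": "0.02 0.017 0 0 0 0 1;0.02 0.017 0 0 0 0 1;0.025 0.017 0 0 0 0 1;0.025 0.017 0 0 0 0 1;0.025 0.017 0 0 0 0 1;0.025 0.017 0 0 0 0 1;0.02 0.018 0 0 0 0 1;0.01 0.018 0 0 0 0 1"
}}

```text
time_s: 14.08
eef_pos: [547.5, -34.1, 79.3]
tool_rot: [-0.466, -0.528, -0.468, 0.535]
force: [-0.0, -1.1, -1.2]
gripper_width: 12.0
```

```bash
cat > look.py <<'E'
from h import *
s=get_state();t=get_image("top");d=get_image("scene");s=get_state();print(s["eef_pos"],s["force"],w2f(s["eef_pos"]))
zb=s["eef_pos"][2]-8+4
for n,c in(("top",t),("scene",d)):
    cc,_=blob(c["image"],(22,110,90),(36,255,255),(220,130,310,250),3)
    pts=np.vstack([x.reshape(-1,2) for x in cc if cv2.contourArea(x)>3]);W=np.array([w2f(onz(c,p,zb)) for p in pts])
    print(n,len(pts),"plate-top file extents x",W[:,0].min().round(1),W[:,0].max().round(1),"y",W[:,1].min().round(1),W[:,1].max().round(1))
    for x in(-40,40):print("post top pred",proj(c,f2w([x,0,60])).round(1))
import sys
A=cv2.resize(t["image"][140:205,250:310],(370,400),interpolation=2);B=cv2.resize(d["image"][190:250,228:288],(400,400),interpolation=2)
cv2.imwrite(sys.argv[1],np.hstack([A,B])[:,:,::-1])
E
python3 look.py pics/z6.png
```

```text
[547.89234331 -34.09463492  79.73840141] [ 0.0606429   0.60118013 -0.65016662] [ 2.40019704e-02 -3.41894050e+00  7.97384014e+01]Traceback (most recent call last):
  File "look.py", line 6, in <module>
    pts=np.vstack([x.reshape(-1,2) for x in cc if cv2.contourArea(x)>3]);W=np.array([w2f(onz(c,p,zb)) for p in pts])
    return _nx.concatenate(arrs, 0, dtype=dtype, casting=casting)
           ~~~~~~~~~~~~~~~^^^^^^^^^^^^^^^^^^^^^^^^^^^^^^^^^^^^^^^
ValueError: need at least one array to concatenate
```

```bash
sed -i 's/^    pts=/    if not any(cv2.contourArea(x)>3 for x in cc): print(n,"hidden");continue\n    pts=/' look.py; sed -i 's/^A=.*$/A=cv2.resize(t["image"][140:205,250:310],(300,325));B=cv2.resize(d["image"][190:250,228:288],(480,480),interpolation=2);A=np.vstack([A,np.zeros((155,300,3),np.uint8)])/' look.py
python3 look.py pics/z6.png
```

```text
[547.68439098 -33.9700315   80.28718274] [-0.51728789 -0.25623807 -0.86047241] [-0.19801259 -3.32157666 80.28718274]
top hidden
scene 62 plate-top file extents x -62.3 62.8 y -17.1 11.6
post top pred [248.7 218.3]
post top pred [263.8 232.4]
```

View pics/z6.png

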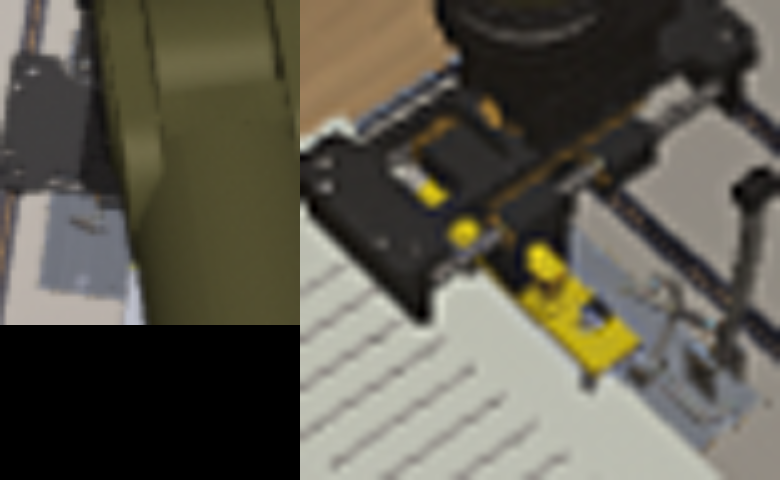

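The bar is held level above the posts: far hole at crop (597,315), end corners at (640,347) and (600,372), and the far post shows below the plate at (588,380). I'll compare with predicted pixels for a centred bar.

```bash
python3 - <<'E'
from h import *
d=get_image("scene");z=get_state()["eef_pos"][2]-8;print(z)
c=lambda p:((proj(d,f2w(p))-[228,190]+.5)*8-.5+[300,0]).round(1)
for n,p in dict(hole=(40,0,z+4),c1=(62,13,z+4),c2=(62,-13,z+4),c2b=(62,-13,z),c1b=(62,13,z),post60=(40,0,60),post45=(40,0,45),post34=(40,0,34),eye=(77,57,159)).items():print(n,c(p))
J=np.array([c((41,0,z+4))-c((40,0,z+4)),c((40,1,z+4))-c((40,0,z+4)),c((40,0,z+5))-c((40,0,z+4))]);print(J)
B=cv2.resize(d["image"][212:246,255:289],(600,600),interpolation=2);cv2.imwrite("pics/z7.png",B[:,:,::-1])
c=lambda p:((proj(d,f2w(p))-[255,212]+.5)*600/34-.5).round(1)
for n,p in dict(hole=(40,0,z+4),c1=(62,13,z+4),c2=(62,-13,z+4),c2b=(62,-13,z),post45=(40,0,45),post34=(40,0,34)).items():print(n,c(p))
E
```

```text
72.44635231850538
hole [590.2 320.1]
c1 [647.7 335.8]
c2 [601.5 368.9]
c2b [601.4 374.4]
c1b [647.5 341.3]
post60 [589.8 342.7]
post45 [589.5 362.9]
post34 [589.3 377.6]
eye [757.4 182.5]
[[ 1.5  1.4]
 [ 1.7 -1.3]
 [ 0.  -1.4]]
hole [164.2 318.4]
c1 [291.2 353.1]
c2 [189.2 426.2]
c2b [188.9 438.3]
post45 [162.7 413. ]
post34 [162.2 445.3]
```

View pics/z7.png

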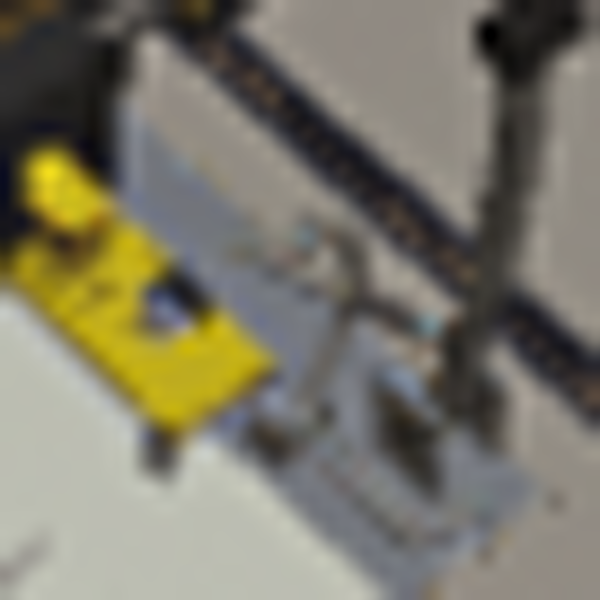

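Emit:
{"op": "move_arm", "data": {
  "plan": "0.01 0.0025 -0.005 0 0 0 1;0.01 0 0 0 0 0 1;0.01 0 0 0 0 0 1;0.01 0 0 0 0 0 1;0.01 0 0 0 0 0 1;0.01 0 0 0 0 0 1;0.008 0 0 0 0 0 1;0.006 0 0 0 0 0 1"
}}

```text
time_s: 15.0
eef_pos: [548.3, -33.2, 65.3]
tool_rot: [-0.466, -0.528, -0.467, 0.534]
force: [0.4, -0.4, 0.4]
gripper_width: 11.4
```

Emit:
{"op": "move_arm", "data": {
  "plan": "0.006 0 0 0 0 0 1;0.006 0 0 0 0 0 1;0 0 0 0 0 0 1;0 0 0 0 0 0 1;0 0 0 0 0 0 1;0 0 0 0 0 0 1;0 0 0 0 0 0 1;0 0 0 0 0 0 1"
}}

```text
time_s: 15.67
eef_pos: [548.4, -33.3, 63.2]
tool_rot: [-0.466, -0.528, -0.467, 0.534]
force: [2.7, -0.0, -1.9]
gripper_width: 11.6
```

```bash
python3 - <<'E'
from h import *
for i in range(3):
    s=get_state();print(s["eef_pos"].round(2),s["force"].round(2),s["ft_torque"].round(3),w2f(s["eef_pos"]).round(1));get_image("top")
E
```

```text
[548.45 -33.27  63.18] [ 2.72 -0.03 -1.87] [-0.077 -0.636 -0.003] [ 0.5 -2.5 63.2]
[548.4  -33.26  63.16] [ 2.56 -0.2  -2.4 ] [-0.056 -0.618 -0.035] [ 0.4 -2.5 63.2]
[548.45 -33.27  63.19] [ 3.7  -0.18 -2.08] [-0.03  -0.651 -0.007] [ 0.5 -2.5 63.2]
```

Emit:
{"op": "move_arm", "data": {
  "plan": "0.008 0.002 0 0 0 0 1;0.008 0 0 0 0 0 1;0.008 0 0 0 0 0 1;0.008 0 0 0 0 0 1;0.008 0 0 0 0 0 1;0.008 0 0 0 0 0 1;0 0 0 0 0 0 1;0 0 0 0 0 0 1"
}}

```text
time_s: 16.48
eef_pos: [549.2, -33.2, 53.5]
tool_rot: [-0.466, -0.529, -0.467, 0.534]
force: [5.7, -0.5, 0.6]
gripper_width: 11.7
```

```bash
python3 - <<'E'
from h import *
for i in range(2):
    s=get_state();print(s["eef_pos"].round(2),s["force"].round(2),s["ft_torque"].round(3),w2f(s["eef_pos"]).round(1),s["gripper_width"]);get_image("top")
E
```

```text
[549.25 -33.17  53.46] [ 5.67 -0.48  0.65] [ 0.054 -1.233  0.029] [ 1.3 -2.3 53.5] 11.662314846235532
[549.27 -33.18  53.47] [5.55 0.9  0.83] [ 0.075 -1.318  0.03 ] [ 1.3 -2.3 53.5] 11.674031370002071
```

Emit:
{"op": "move_arm", "data": {
  "plan": "0 0.003 0 0 0 0 1;0 0.003 0 0 0 0 1;0.008 0 0 0 0 0 1;0.008 0 0 0 0 0 1;0.008 0 0 0 0 0 1;0 0 0 0 0 0 1;0 0 0 0 0 0 1;0 0 0 0 0 0 1"
}}

```text
time_s: 17.25
eef_pos: [549.3, -33.2, 48.2]
tool_rot: [-0.466, -0.528, -0.467, 0.535]
force: [4.6, 1.5, -2.0]
gripper_width: 11.6
```

```bash
cat > st.py <<'E'
from h import *
s=get_state();print(s["time_s"],s["eef_pos"].round(2),s["force"].round(2),s["ft_torque"].round(3),w2f(s["eef_pos"]).round(1),s["gripper_width"].round(1))
E
python3 st.py
```

```text
Traceback (most recent call last):
  File "st.py", line 2, in <module>
    s=get_state();print(s["time_s"],s["eef_pos"].round(2),s["force"].round(2),s["ft_torque"].round(3),w2f(s["eef_pos"]).round(1),s["gripper_width"].round(1))
                                                                                                                                 ^^^^^^^^^^^^^^^^^^^^^^^^
AttributeError: 'float' object has no attribute 'round'
```

Emit:
{"op": "move_arm", "data": {
  "plan": "0 0.005 0 0 0 0 1;0 0 0 0 0 0 1;0 0 0 0 0 0 1;0 0 0 0 0 0 1;0 0 0 0 0 0 1;0 0 0 0 0 0 1;0 0 0 0 0 0 1;0 0 0 0 0 0 1"
}}

```text
time_s: 17.92
eef_pos: [549.6, -33.3, 48.2]
tool_rot: [-0.465, -0.528, -0.468, 0.535]
force: [-1.3, 3.0, -1.6]
gripper_width: 12.0
```

```bash
sed -i 's/,s\["gripper_width"\].round(1)//' st.py; python3 st.py; python3 look.py pics/z8.png
```

```text
17.9167 [549.6  -33.34  48.22] [-1.28  2.98 -1.64] [0.762 0.207 0.006] [ 1.6 -2.5 48.2]
[549.734657   -33.39610484  48.29234413] [-1.08603579  3.28472197 -1.19505333] [ 1.76343249 -2.49349711 48.29234413]
top hidden
scene 56 plate-top file extents x -60.2 64.1 y -16.2 12.8
post top pred [248.7 218.3]
post top pred [263.8 232.4]
```

View pics/z8.png

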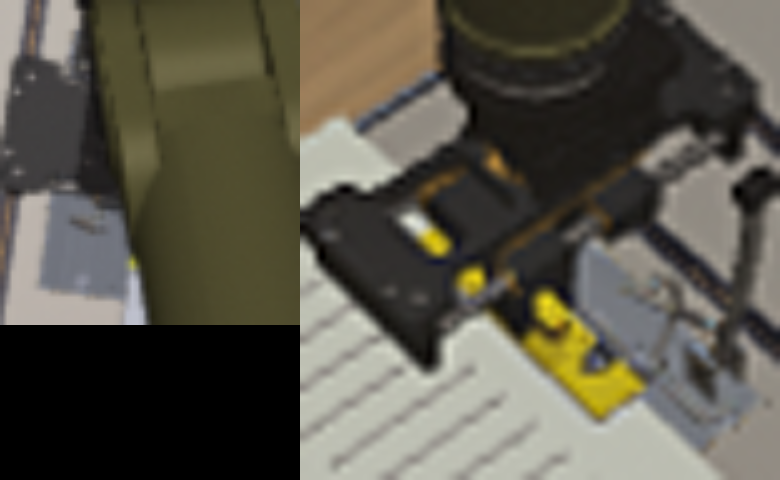

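Emit:
{"op": "move_arm", "data": {
  "plan": "0.006 0 -0.002 0 0 0 1;0.006 0 0 0 0 0 1;0.006 0 0 0 0 0 1;0.006 0 0 0 0 0 1;0.006 0 0 0 0 0 1;0 0 0 0 0 0 1;0 0 0 0 0 0 1;0 0 0 0 0 0 1"
}}

```text
time_s: 18.68
eef_pos: [550.8, -33.3, 42.6]
tool_rot: [-0.466, -0.528, -0.467, 0.534]
force: [2.0, 2.0, -1.9]
gripper_width: 11.5
```

Emit:
{"op": "move_arm", "data": {
  "plan": "0.004 0 0 0 0 0 1;0.004 0 0 0 0 0 1;0.004 0 0 0 0 0 1;0.003 0 0 0 0 0 1;0 0 0 0 0 0 1;0 0 0 0 0 0 1;0 0 0 0 0 0 1;0 0 0 0 0 0 1"
}}

```text
time_s: 19.35
eef_pos: [550.6, -33.3, 40.2]
tool_rot: [-0.466, -0.528, -0.467, 0.535]
force: [-1.0, 2.7, 5.2]
gripper_width: 11.6
```

Emit:
{"op": "move_arm", "data": {
  "plan": "0.003 0 0 0 0 0 1;0.003 0 0 0 0 0 1;0 0 0 0 0 0 1;0 0 0 0 0 0 1;0 0 0 0 0 0 1;0 0 0 0 0 0 1;0 0 0 0 0 0 1;0 0 0 0 0 0 1"
}}

```text
time_s: 20.02
eef_pos: [550.6, -33.3, 39.6]
tool_rot: [-0.466, -0.528, -0.467, 0.535]
force: [-2.8, 2.0, 8.9]
gripper_width: 12.3
```

```bash
python3 st.py
```

```text
20.0167 [550.63 -33.27  39.57] [-2.76  1.96  8.9 ] [ 0.642  0.521 -0.067] [ 2.6 -2.3 39.6]
```

```bash
python3 - <<'E'
from h import *
t=cv2.imread("pics/top0.png")[:,:,::-1];s=cv2.imread("pics/scene0.png")[:,:,::-1]
T=get_image("top");S=get_image("scene")
for h in(10,20,26,33):
  print(h,[ (proj(T,f2w(p)).round(1),proj(S,f2w(p)).round(1)) for p in((-150,-199,h),(150,-199,h))])
# brightness profiles across paper edge x=-150 and y=-199 at slab; find edge pixel
for n,im,D in(("top",t,T),("scene",s,S)):
  g=cv2.GaussianBlur(im.astype(np.float32).mean(2),(0,0),.6)
  for q,dirn in(((-150,-100),(-1,0)),((-150,-50),(-1,0)),((0,-199),(0,-1)),((80,-199),(0,-1)),((150,-100),(1,0)),((150,-50),(1,0))):
    r=np.arange(-30,31,.5);pr=[]
    for a in r:
        u=proj(D,f2w((q[0]+dirn[0]*a,q[1]+dirn[1]*a,3)));pr.append(cv2.getRectSubPix(g,(1,1),tuple(map(float,u)))[0,0])
    pr=np.array(pr);k=np.argmin(np.gradient(pr));print(n,q,"drop at",r[k],pr[::8].astype(int))
E
```

```text
10 [(array([339.1, 231.1]), array([185.7, 237.4])), (array([351.7, 135.3]), array([239.5, 296.2]))]
20 [(array([339.6, 231.2]), array([185.4, 235.8])), (array([352.3, 134.8]), array([239.4, 294.8]))]
26 [(array([340. , 231.3]), array([185.1, 234.8])), (array([352.7, 134.4]), array([239.3, 293.9]))]
33 [(array([340.4, 231.4]), array([184.9, 233.7])), (array([353.2, 134. ]), array([239.2, 292.8]))]
top (-150, -100) drop at 2.0 [178 178 178 178 178 179 178 167 117  76  95 110 111 112 115 117]
top (-150, -50) drop at 2.5 [179 179 178 178 178 178 178 165 121  79  95 108 113 112 111 113]
top (0, -199) drop at 12.0 [178 178 178 178 178 178 178 178 175 163 132  89  99 115 115 114]
top (80, -199) drop at 12.5 [178 178 178 178 178 178 178 178 176 164 135  91  98 113 115 114]
top (150, -100) drop at 5.5 [144 137 144 167 178 178 178 179 170 125  99 108 107 106 108 107]
top (150, -50) drop at 5.0 [149 139 143 168 178 179 178 179 172 128  94 101 107 106 103 103]
scene (-150, -100) drop at 17.5 [175 175 175 175 175 175 175 175 175 176 177 168 144 122 119 118]
scene (-150, -50) drop at 17.0 [175 176 175 175 175 175 175 175 175 176 177 166 140 119 116 118]
scene (0, -199) drop at 13.5 [175 175 175 175 176 162 118  99 116 133 126  74  60 105 120 118]
scene (80, -199) drop at 13.5 [175 175 175 175 176 161 134 119 113 131 125  79  66 109 121 119]
scene (150, -100) drop at 5.5 [176 175 176 174 152 124 121 115 112  71  63 105 116 111 111 112]
scene (150, -50) drop at 5.0 [176 175 176 173 146 111 116 121 112  68  55  93 111 112 109 107]
```

```bash
python3 look.py pics/x.png; python3 - <<'E'
from h import *
d=get_image("scene")
B=cv2.resize(d["image"][205:250,235:280],(600,600),interpolation=2)
c=lambda p:((proj(d,f2w(p))-[235,205]+.5)*600/45-.5).round(1)
cv2.imwrite("pics/z9.png",B[:,:,::-1])
for z in(22,26,29,32):print(z,"c1",c((62,13,z+4)),"c2",c((62,-13,z+4)),"c2b",c((62,-13,z)),"hole",c((40,0,z+4)))
print("post60",c((40,0,60)))
E
```

```text
[550.64553721 -33.26177669  39.57703602] [-3.5158771   2.17047106  9.21580178] [ 2.6500781  -2.24529078 39.57703602]
top hidden
scene 61 plate-top file extents x -58.6 65.4 y -15.3 12.4
post top pred [248.7 218.3]
post top pred [263.8 232.4]
22 c1 [482.3 473.3] c2 [407.2 527.9] c2b [407.  536.5] hole [388.8 447.3]
26 c1 [482.7 464.5] c2 [407.4 519.1] c2b [407.2 527.9] hole [389.  438.5]
29 c1 [482.9 457.9] c2 [407.5 512.6] c2b [407.3 521.3] hole [389.1 431.9]
32 c1 [483.2 451.3] c2 [407.6 506. ] c2b [407.5 514.8] hole [389.2 425.3]
post60 [390.  371.4]
```

View pics/z9.png

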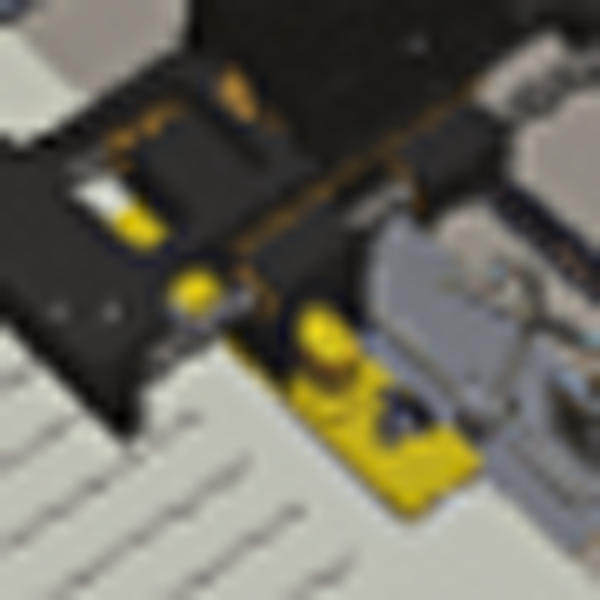

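The far end's corners sit at about (485,460) and (408,522), matching a bar centred on the posts at roughly 29 mm. The stiffness felt (about 6 N/mm) matches the papers, so the bar is pressed on them with about 10 N. Release and rise.

Emit:
{"op": "move_arm", "data": {
  "plan": "0 0 0 0 0 0 0.55;0 0 0 0 0 0 0.55;0 0 0 0 0 0 0.55;0 0 0 0 0 0 0.55;0 0 0 0 0 0 0.55;-0.06 0 0 0 0 0 0.55;-0.15 0 0 0 0 0 0.55;-0.2 0 0 0 0 0 0.55"
}}

```text
time_s: 20.93
eef_pos: [548.5, -32.9, 119.1]
tool_rot: [-0.464, -0.527, -0.469, 0.536]
force: [0.4, -0.7, 0.4]
gripper_width: 38.8
```

```bash
python3 st.py;python3 - <<'E'
from h import *
M=toolR(FY,20);ax=M.apply([1,0,0]);E=np.array([629.5,13.2,158.]);plan(E-110*ax,M,8)
E
```

```text
20.9333 [548.51 -32.88 119.08] [ 0.41 -0.66  0.42] [ 0.04  -0.021 -0.   ] [  0.5  -2.1 119.1]
from [548.5 -32.9 119.1] to [592.2  17.9 261.4] turn deg [-0.1  0.3 20.8]
[-0.0894  0.0217 -0.0345] [-0.      0.0001  0.0072]
[-0.0883  0.0257 -0.0346] [-0.      0.0001  0.0072]
[-0.087   0.0297 -0.0347] [-0.      0.0001  0.0072]
[-0.0856  0.0337 -0.0347] [-0.      0.0001  0.0072]
[-0.0839  0.0375 -0.0348] [-0.      0.0001  0.0072]
[-0.0821  0.0413 -0.0348] [-0.      0.0001  0.0072]
[-0.0801  0.045  -0.0349] [-0.      0.0001  0.0072]
[-0.078   0.0486 -0.0349] [-0.      0.0001  0.0072]
```

Emit:
{"op": "move_arm", "data": {
  "plan": "-0.12 0 -0.034 0 0 0.0072 0.45;-0.12 0.005 -0.035 0 0 0.0072 0.45;-0.11 0.015 -0.035 0 0 0.0072 0.45;-0.1 0.03 -0.035 0 0 0.0072 0.45;-0.085 0.045 -0.035 0 0 0.0072 0.45;-0.07 0.055 -0.035 0 0 0.0072 0.45;-0.05 0.06 -0.035 0 0 0.0072 0.45;-0.03 0.065 -0.035 0 0 0.0072 0.45"
}}

```text
time_s: 21.6
eef_pos: [596.8, 19.0, 270.6]
tool_rot: [0.556, 0.604, 0.363, -0.441]
force: [-0.5, 0.2, 0.4]
gripper_width: 48.3
```

```bash
python3 st.py;python3 - <<'E'
from h import *
M=toolR(FY,20);ax=M.apply([1,0,0]);E=np.array([629.5,13.2,158.]);plan(E+8*ax,M,8)
t=get_image("top");d=get_image("scene")
for n,c in(("top",t),("scene",d)):
    cc,m=blob(c["image"],(22,110,90),(36,255,255),(220,130,310,250),3);r=cv2.minAreaRect(np.vstack(cc));W=np.array([w2f(onz(c,p,33)) for p in np.vstack(cc).reshape(-1,2)])
    print(n,[cv2.contourArea(x) for x in cc],W.min(0).round(1),W.max(0).round(1))
A=cv2.resize(t["image"][140:205,250:310],(460,500),interpolation=2);B=cv2.resize(d["image"][195:250,235:277],(340,445),interpolation=2);B=np.vstack([B,np.zeros((55,340,3),np.uint8)])
cv2.imwrite("pics/z10.png",np.hstack([A,B])[:,:,::-1])
E
```

```text
21.6 [596.77  19.04 270.62] [-0.55  0.21  0.4 ] [ 0.131  0.419 -0.032] [ 41.8  55.5 270.6]
from [596.8  19.  270.6] to [632.2  12.9 150.5] turn deg [-0.   0.4 -0.6]
[ 0.0782 -0.0054  0.0005] [-0.      0.0001 -0.0002]
[ 0.0782 -0.0053  0.0006] [-0.      0.0001 -0.0002]
[ 0.0782 -0.0052  0.0006] [-0.      0.0001 -0.0002]
[ 0.0782 -0.0051  0.0007] [-0.      0.0001 -0.0002]
[ 0.0782 -0.005   0.0008] [-0.      0.0001 -0.0002]
[ 0.0782 -0.0049  0.0008] [-0.      0.0001 -0.0002]
[ 0.0782 -0.0048  0.0009] [-0.      0.0001 -0.0002]
[ 0.0782 -0.0047  0.001 ] [-0.      0.0001 -0.0002]
top [15.5] [-27.5 -11.   33. ] [ 3.3  0.5 33. ]
scene [168.5] [-61.2 -13.3  33. ] [62.4 14.3 33. ]
```

View pics/z10.png

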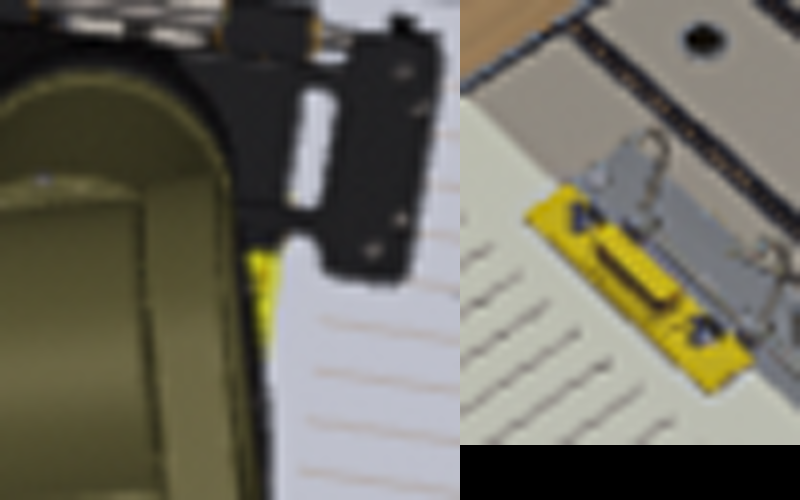

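The bar lies level across both posts on the papers (holes at (583,215) and (707,330), extents ±62 by ±13 mm about the posts). Now for the lever.

Emit:
{"op": "move_arm", "data": {
  "plan": "0.078 -0.005 0.001 0 0 0 0.45;0.078 -0.005 0.001 0 0 0 0.45;0.078 -0.005 0.001 0 0 0 0.45;0.078 -0.005 0.001 0 0 0 0.45;0.078 -0.005 0.001 0 0 0 0.45;0.078 -0.005 0.001 0 0 0 0.45;0.07 -0.005 0.001 0 0 0 0.45;0.06 -0.005 0.001 0 0 0 0.45"
}}

```text
time_s: 22.37
eef_pos: [629.0, 11.0, 151.0]
tool_rot: [0.554, 0.603, 0.365, -0.443]
force: [-0.5, -0.1, -0.7]
gripper_width: 47.6
```

```bash
python3 st.py;python3 - <<'E'
from h import *
M=toolR(FY,20);ax=M.apply([1,0,0]);E=np.array([629.5,13.2,158.]);plan(E+8*ax,M,1)
E
```

```text
22.3667 [629.02  11.04 150.98] [-0.46 -0.09 -0.71] [0.1   0.446 0.027] [ 74.8  51.6 151. ]
from [629.  11. 151.] to [632.2  12.9 150.5] turn deg [-0.1  0.4 -0.2]
[ 0.0073  0.0129 -0.0111] [-0.0002  0.0011 -0.0005]
```

Adjust about 2 mm and close.

Emit:
{"op": "move_arm", "data": {
  "plan": "0.007 0.012 -0.011 0 0 0 0.45;0 0 0 0 0 0 1;0 0 0 0 0 0 1;0 0 0 0 0 0 1;0 0 0 0 0 0 1;0 0 0 0 0 0 1;0 0 0 0 0 0 1;0 0 0 0 0 0 1"
}}

```text
time_s: 23.03
eef_pos: [632.8, 13.0, 153.0]
tool_rot: [0.555, 0.604, 0.364, -0.442]
force: [-1.9, -1.8, 2.9]
gripper_width: 17.6
```

```bash
python3 st.py;python3 - <<'E'
from h import *
print(get_state()["gripper_width"])
piv=np.array([60,57,22.]);b=np.arcsin(6/138)
eye=lambda th:piv+138*np.array([-np.cos(b+th),0,np.sin(b+th)])
M=rot();th=np.linspace(1.65,0.1,25)
for i in range(24):print(round(th[i+1],2),(M.inv().apply(RF.apply(eye(th[i+1])-eye(th[i])))/200).round(3))
E
```

```text
23.0333 [632.78  13.01 153.02] [-1.87 -1.78  2.86] [-0.171  0.562 -0.078] [ 78.3  54.  153. ]
17.616562217544693
1.59 [-0.019 -0.04   0.   ]
1.52 [-0.017 -0.041  0.   ]
1.46 [-0.014 -0.042  0.   ]
1.39 [-0.011 -0.043  0.   ]
1.33 [-0.008 -0.044  0.   ]
1.26 [-0.005 -0.044  0.   ]
1.2 [-0.003 -0.044  0.   ]
1.13 [ 0.    -0.045  0.   ]
1.07 [ 0.003 -0.044  0.   ]
1.0 [ 0.006 -0.044  0.   ]
0.94 [ 0.009 -0.044 -0.   ]
0.88 [ 0.012 -0.043 -0.   ]
0.81 [ 0.014 -0.042 -0.   ]
0.75 [ 0.017 -0.041 -0.   ]
0.68 [ 0.02 -0.04 -0.  ]
0.62 [ 0.022 -0.039 -0.   ]
0.55 [ 0.025 -0.037 -0.   ]
0.49 [ 0.027 -0.035 -0.   ]
0.42 [ 0.029 -0.034 -0.   ]
0.36 [ 0.031 -0.032 -0.   ]
0.29 [ 0.033 -0.03  -0.   ]
0.23 [ 0.035 -0.027 -0.   ]
0.16 [ 0.037 -0.025 -0.   ]
0.1 [ 0.038 -0.023 -0.   ]
```

Emit:
{"op": "move_arm", "data": {
  "plan": "-0.019 -0.04 0 0 0 0 1;-0.017 -0.041 0 0 0 0 1;-0.014 -0.042 0 0 0 0 1;-0.011 -0.043 0 0 0 0 1;-0.008 -0.044 0 0 0 0 1;-0.005 -0.044 0 0 0 0 1;-0.003 -0.044 0 0 0 0 1;0 -0.045 0 0 0 0 1"
}}

```text
time_s: 23.7
eef_pos: [567.3, 21.6, 146.1]
tool_rot: [0.557, 0.606, 0.361, -0.439]
force: [10.7, -2.8, 0.7]
gripper_width: 17.3
```

Emit:
{"op": "move_arm", "data": {
  "plan": "0.003 -0.044 0 0 0 0 1;0.006 -0.044 0 0 0 0 1;0.009 -0.044 0 0 0 0 1;0.012 -0.043 0 0 0 0 1;0.014 -0.042 0 0 0 0 1;0.017 -0.041 0 0 0 0 1;0.02 -0.04 0 0 0 0 1;0.022 -0.039 0 0 0 0 1"
}}

```text
time_s: 24.37
eef_pos: [511.8, 28.8, 106.0]
tool_rot: [0.557, 0.605, 0.361, -0.44]
force: [-13.6, -1.6, 26.7]
gripper_width: 16.4
```

```bash
python3 st.py;python3 - <<'E'
from h import *
s=get_state();p=w2f(s["eef_pos"]-8*rot().apply([1,0,0]));print("eye",p,"angle",np.arctan2(p[2]-22,60-p[0])-np.arcsin(6/138),np.hypot(p[2]-22,60-p[0]),s["gripper_width"])
E
```

```text
24.3667 [511.82  28.81 106.  ] [-13.64  -1.58  26.68] [-0.806  0.816 -0.397] [-43.7  54.4 106. ]
eye [-46.55824471  54.50064161 113.47300699] angle 0.6658769803027621 140.43493341640053 16.395084066479697
```

Emit:
{"op": "move_arm", "data": {
  "plan": "0.016 -0.042 0 0 0 0 1;0.027 -0.035 0 0 0 0 1;0.029 -0.034 0 0 0 0 1;0.031 -0.032 0 0 0 0 1;0.033 -0.03 0 0 0 0 1;0.035 -0.027 0 0 0 0 1;0.018 -0.012 0 0 0 0 1;0 0 0 0 0 0 1"
}}

```text
time_s: 25.03
eef_pos: [479.5, 32.8, 49.0]
tool_rot: [0.554, 0.603, 0.365, -0.443]
force: [-5.8, 0.1, 5.1]
gripper_width: 16.2
```

```bash
cat > ey.py <<'E'
from h import *
s=get_state();p=w2f(s["eef_pos"]-8*rot().apply([1,0,0]));print(s["time_s"],"force",s["force"].round(1),"eye",p.round(1),"angle",np.arctan2(p[2]-22,60-p[0])-np.arcsin(6/138),np.hypot(p[2]-22,60-p[0]),s["gripper_width"])
E
python3 ey.py
```

```text
25.0333 force [-5.8  0.1  5.1] eye [-79.1  54.4  56.5] angle 0.19959344859943243 143.2777342138928 16.23511923268814
```

Emit:
{"op": "move_arm", "data": {
  "plan": "0.02 -0.01 0 0 0 0 1;0.02 -0.01 0 0 0 0 1;0.02 -0.01 0 0 0 0 1;0.02 -0.01 0 0 0 0 1;0.018 -0.01 0 0 0 0 1;0 0 0 0 0 0 1;0 0 0 0 0 0 1;0 0 0 0 0 0 1"
}}

```text
time_s: 25.7
eef_pos: [474.8, 33.3, 25.8]
tool_rot: [0.553, 0.602, 0.367, -0.444]
force: [-7.9, 3.2, 1.5]
gripper_width: 16.6
```

```bash
python3 ey.py; python3 - <<'E'
from h import *
d=get_image("scene")
cs,m=blob(d["image"],(0,0,0),(180,255,60),(235,195,300,240),3);print([proj(d,f2w([-78,55,h])).round(1) for h in(28,40,56)]);
E
```

```text
25.7 force [-7.9  3.2  1.5] eye [-83.7  54.3  33.4] angle 0.03542907786484253 144.1915183986268 16.636446634801633
[array([253.7, 209.5]), array([253.7, 207.4]), array([253.7, 204.7])]
```

Emit:
{"op": "move_arm", "data": {
  "plan": "0 0 0 0 0 0 0.45;0 0 0 0 0 0 0.45;0 0 0 0 0 0 0.45;0 0 0 0 0 0 0.45;0 0 0 0 0 0 0.45;0 0 0 0 0 0 0.45;-0.03 -0.01 0 0 0 0 0.45;-0.05 -0.015 0 0 0 0 0.45"
}}

```text
time_s: 26.42
eef_pos: [468.3, 34.4, 41.0]
tool_rot: [0.554, 0.603, 0.365, -0.442]
force: [-0.9, -0.7, 0.5]
gripper_width: 47.4
```

Emit:
{"op": "move_arm", "data": {
  "plan": "-0.12 0 0 0 0 0 0.45;-0.15 0 0 0 0 0 0.45;-0.15 0 0 0 0 0 0.45;-0.15 0 0 0 0 0 0.45;-0.1 0 0 0 0 0 0.45;0 0 0 0 0 0 0.45;0 0 0 0 0 0 0.45;0 0 0 0 0 0 0.45"
}}

```text
time_s: 27.08
eef_pos: [444.2, 40.9, 123.1]
tool_rot: [0.557, 0.601, 0.364, -0.442]
force: [0.4, -0.2, 0.8]
gripper_width: 48.1
```

```bash
python3 ey.py; python3 - <<'E'
from h import *
d=get_image("scene");t=get_image("top")
s0=cv2.imread("pics/scene0.png")[:,:,::-1];t0=cv2.imread("pics/top0.png")[:,:,::-1]
for n,c,o in(("scene",d,s0),("top",t,t0)):
    df=(np.abs(c["image"].astype(int)-o).max(2)>40).astype(np.uint8)
    k,l,st,ce=cv2.connectedComponentsWithStats(df);print(n,[(tuple(st[i]),ce[i].round()) for i in range(1,k) if st[i,4]>8])
    cc,_=blob(c["image"],(22,110,90),(36,255,255),(220,130,310,250),3)
    if cc:
        W=np.array([w2f(onz(c,p,33)) for p in np.vstack(cc).reshape(-1,2)]);print(W.min(0).round(1),W.max(0).round(1))
# eye
cs,ms=blob(d["image"],(0,0,0),(180,255,60),(248,200,261,216));print("eye scene",[cv2.minAreaRect(c) for c in cs],proj(d,f2w([-78,57,28])))
B=cv2.resize(d["image"][185:255,230:300],(560,560),interpolation=2);cv2.imwrite("pics/z11.png",B[:,:,::-1])
E
```

```text
27.0833 force [ 0.4 -0.2  0.8] eye [-115.    57.9  130.6] angle 0.5118856723790544 205.98962634137925 48.079252121148215
scene [((np.int32(80), np.int32(0), np.int32(6), np.int32(8), np.int32(20)), array([83.,  4.])), ((np.int32(127), np.int32(0), np.int32(22), np.int32(20), np.int32(103)), array([137.,  10.])), ((np.int32(119), np.int32(4), np.int32(4), np.int32(7), np.int32(11)), array([121.,   7.])), ((np.int32(147), np.int32(19), np.int32(19), np.int32(16), np.int32(84)), array([156.,  26.])), ((np.int32(124), np.int32(23), np.int32(19), np.int32(11), np.int32(35)), array([132.,  28.])), ((np.int32(44), np.int32(26), np.int32(60), np.int32(51), np.int32(517)), array([81., 48.])), ((np.int32(170), np.int32(36), np.int32(17), np.int32(16), np.int32(86)), array([178.,  45.])), ((np.int32(185), np.int32(51), np.int32(16), np.int32(17), np.int32(87)), array([193.,  58.])), ((np.int32(181), np.int32(53), np.int32(88), np.int32(140), np.int32(3954)), array([228., 121.])), ((np.int32(41), np.int32(58), np.int32(8), np.int32(6), np.int32(19)), array([45., 61.])), ((np.int32(169), np.int32
[... 2380 characters left out ...]
(5), np.int32(4), np.int32(13)), array([283., 356.])), ((np.int32(238), np.int32(371), np.int32(8), np.int32(13), np.int32(40)), array([240., 379.])), ((np.int32(253), np.int32(370), np.int32(9), np.int32(3), np.int32(9)), array([257., 371.])), ((np.int32(288), np.int32(370), np.int32(24), np.int32(14), np.int32(178)), array([297., 379.])), ((np.int32(285), np.int32(372), np.int32(2), np.int32(7), np.int32(9)), array([285., 375.])), ((np.int32(262), np.int32(378), np.int32(13), np.int32(6), np.int32(44)), array([269., 381.]))]
[-59.4 -11.3  33. ] [63.2 13.2 33. ]
eye scene [((255.00003051757812, 203.50003051757812), (12.020814895629883, 2.1213202476501465), 45.0)] [254.16091027 209.21615863]
```

```bash
python3 - <<'E'
from h import *
d=get_image("scene");t=get_image("top")
s0=cv2.imread("pics/scene0.png")[:,:,::-1];t0=cv2.imread("pics/top0.png")[:,:,::-1]
for n,c,o,(x0,y0,x1,y1) in(("eye scene",d,s0,(248,203,262,216)),("eye top",t,t0,(254,190,268,200)),("lever+rings scene",d,s0,(256,205,300,245)),("rings top",t,t0,(256,140,276,198))):
    df=np.abs(c["image"].astype(int)-o).max(2)[y0:y1,x0:x1];print(n,"max",df.max(),"n>15",(df>15).sum(),"of",df.size)
m,_=blob(t["image"],(22,110,90),(36,255,255),(220,130,310,250));r=cv2.minAreaRect(m[0]);b=cv2.boxPoints(r);P=np.array([w2f(onz(t,p,33)) for p in b]);print("bar top view",P.mean(0).round(1),P.round(1).tolist())
print(get_state()["time_s"],get_state()["force"].round(1))
E
```

```text
eye scene max 7 n>15 0 of 182
eye top max 10 n>15 0 of 140
lever+rings scene max 152 n>15 154 of 1760
rings top max 32 n>15 7 of 1160
bar top view [ 1.9  0.9 33. ] [[-59.3, 13.4, 33.0], [63.3, 12.7, 33.0], [63.1, -11.5, 33.0], [-59.4, -10.7, 33.0]]
27.2833 [-0.2 -0.1  0.2]
```

The eye matches the start picture in both views, so the lever is back on its stop. The bar is in place and the arm is clear.

```bash
python3 -c "
from station import *
print(finish_job())"
```

```text
the job is handed in; nothing more can be done
None
```

The job is handed in after about 27 s of robot time, with the bar on both posts, the lever shut and the rings closed. The hand-in reports no verdict, so this rests on my own checks.

**What I did:** I gripped the lever's eye and carried it up to its stop, which opened the rings. I then gripped the yellow bar by its rib, slid it down both posts and pressed it onto the papers. Finally I gripped the eye again, carried the lever down until it shut, and backed the arm off.

**Last checks:**
- **Lever:** the eye area matches the start picture in both camera views (largest difference 10 of 255), so the lever is on its stop. Around the rings only a handful of pixels differ in the top view. The scene crop there also takes in the bar.
- **Bar:** the top view shows it in line with the file to about 0.01 rad. Its centre reads about 2 mm along x and 1 mm along y from the posts, within the 5 mm allowed.
- **Everything else:** comparing both views with the start pictures, only the arm and the bar differ. The wrist force was near zero.

**Did not agree or is not certain:**
- **Position offset:** the robot and the cameras differed by about 2 to 3 mm in y and in height, so I corrected by feel on the posts.
- **Pressing force:** I inferred contact with the papers from the force (about 10 N) and stiffness (about 6 N/mm). My own image estimate of the pile's top was rough, at 22 to 30 mm, against about 29 mm for the bar's underside by camera and about 32 mm by the robot.
- **Lever forces:** the wrist briefly read about 47 N at the open stop and about 30 N half way down, and the eye slipped a few mm in the grip while closing.

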